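# Change over the fork-milling mandrels

## Robot

A 6-joint arm with a two-finger parallel gripper is mounted at the origin on the work surface. World frame = base frame: x ahead of the robot, y to its left, z up, the work surface at z = 0. Lengths are in mm, angles in rad, forces in N, time in s.
With the tool pointing down it reaches from about 350 to 975 mm from the base axis. Payload 7.1 kg.
Tool frame: the origin (TCP) lies at the very end of the fingers, on their centre line; the grasp point (between the pads) lies ctrl.hold_point_z behind it (ctrl.hold_point_z is the distance from the TCP to the grasp point, in mm); z points along the fingers, y is the line along which they close (so a half turn about z gives the same grasp; the last joint's range is limited). The gripper opens to 88 mm and grips with 3 to 60 N. Pads are 20 mm wide; open, the fingers measure 115 mm over their backs; the gripper's body (75 mm by 178 mm) begins 61 mm behind the grasp point.
Start: joints at [1.083, 0.423, 1.63, -0, 1.089, -0.019], TCP at [282.352, 557.568, 222.675] pointing down, gripper open.
Joint ranges: [-3, 3], [-0.9, 2.11], [0.09, 2.58], [-1.31, 4.45], [0.11, 2.69], [-2.54, 2.54]. Speed limits (rad/s): [2.39, 2.39, 3.01, 3.14, 3.14, 3.14].

## Interface

Orientations are given as a rotation vector (axis times angle).
In Python, from workcell import ctrl gives the robot as it stands. The module is installed in compiled form; this text tells all that it offers.
- The arm moves only by the shell command python3 -m creep 'ROWS'. ROWS is JSON, a list of rows, each an object with "translation": the shift along the tool's x, y, z in mm, a list of three; "angular": the turn, a rotation vector about the tool's x, y, z in rad, a list of three; "jaw": the opening, from 0 (shut) to 1 (fully open). A call has exactly 8 rows; each row is the pose to reach, as a shift and turn from the pose commanded when the call began, along the tool's axes at that moment; what a row does not reach only later rows make up. A row lasts 1/8 s, in which the tool goes at most 62.5 mm and 10.7 degrees, less where a joint would pass 70% of its speed; a pose out of reach is approached as far as the arm can. A call with a gripper value outside its range is refused whole. The fingers move at their own pace and stop on an object; the grip force is fixed at half the most. Time passes only in rows, so rows that repeat a pose let the fingers close, or fill a call up. It gives the time, the measured TCP pose, the force, the opening and the grip force at its end, in the units of the state.
- ctrl.get_obs(): the state, without advancing time (a new reading comes with each control period).
- ctrl.get_image(name): name is "scene" or "top" or "wrist"; returns the picture (420x560x3 uint8, red, green, blue); there is no depth.
- ctrl.camera_info(name): a dict with "camera_matrix" (3x3 intrinsics, pixels), "world_from_camera" (4x4, takes a point from camera to world coordinates). Camera axes: x right, y up, looking along -z (the intrinsics and any distortion apply to the point x, -y, -z); pixel columns grow to the right and rows downward; lengths in mm; the calibration is good to about 2 mm. A picture is of the moment at which its call begins: read the wrist's pose just before it. camera_info takes no time and is no camera call; for the wrist camera it gives the pose at the moment of the call.
- ctrl.close_job(): hands the job in; it is judged then, once.
Trained networks look in the newest picture that a camera, given by its name, has taken for a name from the list of things; names that differ only in an ending like _2 or _b are one class to them, and where a whole thing is asked for, a point or a joint stands for the part that bears it (a point fixed in the world has none). Each returns a list of dicts, best first, with "score" (0 to 1); they miss things now and then, are a little off and sometimes report something else, mostly with a low value. They report only what shows in the picture. A call takes as long as a camera call. They do not tell look-alikes from the thing itself.
- ctrl.look_for(camera, label): "rect" ([left, top, right, bottom] in pixels, round what is visible of it).
The state is a dict: "t": time; "qpos": joint angles; "qvel": joint speeds; "joint_torque": joint torques, N m; "ee_pos": TCP position; "orientation": TCP orientation; "ft_force": force on the tool from outside, world axes, zero at the start; "moment": the same for the moment, N m; "width": finger opening in mm; "grasp_force": force on a finger pad.
Only numpy, scipy, OpenCV 4.12 (cv2) and the standard library are available. Lean on these libraries where they do the work, as an engineer would, in place of code of your own. Each camera call takes 0.05 s, during which the arm holds its last target. There are 200 camera calls.

## Task

Change over the milling mandrels: lift the finished forks off and stand them upright in the low blue crate, setting each one down gently; and put every square-bored blank that stands on the bench onto the mandrel whose square shaft fits its hole (small on small, medium on medium, large on large), turned to match the square and pushed fully home on the seat. Leave the hex key, the stud and the vee block where they are.

Things in the scene. Friction and masses are not known exactly. Their poses are not given: they have to be found in the camera images.
- mandrel_small_seat (a point): small mandrel, bolted down: round steel base 120 mm across, 26 mm high; on it an eight-sided boss 70 mm across, top 42 mm above the bench; on that an upright square shaft 14 mm wide, 28 mm high, its last 4 mm tapered 2 mm a side. Point: centre of the boss's flat top (the seat), on the shaft's axis; z up, x and y square to the shaft's faces
- mandrel_medium_seat (a point): medium mandrel, bolted down: round steel base 120 mm across, 26 mm high; on it an eight-sided boss 70 mm across, top 42 mm above the bench; on that an upright square shaft 20 mm wide, 28 mm high, its last 4 mm tapered 2 mm a side. Point: centre of the boss's flat top (the seat), on the shaft's axis; z up, x and y square to the shaft's faces
- mandrel_large_seat (a point): large mandrel, bolted down: round steel base 120 mm across, 26 mm high; on it an eight-sided boss 70 mm across, top 42 mm above the bench; on that an upright square shaft 26 mm wide, 28 mm high, its last 4 mm tapered 2 mm a side. Point: centre of the boss's flat top (the seat), on the shaft's axis; z up, x and y square to the shaft's faces
- blank_small: small blank standing foot down on the bench: aluminium, 52 mm tall, square flange foot 58 x 58 mm (10 mm thick), round waist, solid square head 34 x 34 mm (26 mm high). 15.6 mm square hole right through. Origin at its centre, 26 mm above the underside; z up to the head, x and y square to the flat sides; quarter turns are alike. May be absent
- blank_medium: medium blank standing foot down on the bench: aluminium, 60 mm tall, square flange foot 68 x 68 mm (10 mm thick), round waist, solid square head 42 x 42 mm (26 mm high). 21.6 mm square hole right through. Origin at its centre, 30 mm above the underside; z up to the head, x and y square to the flat sides; quarter turns are alike. May be absent
- blank_large: large blank standing foot down on the bench: aluminium, 68 mm tall, square flange foot 78 x 78 mm (10 mm thick), round waist, solid square head 50 x 50 mm (26 mm high). 27.6 mm square hole right through. Origin at its centre, 34 mm above the underside; z up to the head, x and y square to the flat sides; quarter turns are alike. May be absent
- fork_small: small finished fork, at first fully down on the small mandrel: like the small blank (52 mm tall, flange foot 58 x 58 mm, 15.6 mm square hole) but its head milled into two upright lugs 26 mm high, 34 mm over their outer faces along y, with an open slot about 17 mm wide between them. Origin at its centre, 26 mm above the underside; z up to the lugs. May be absent
- fork_medium: medium finished fork, at first fully down on the medium mandrel: like the medium blank (60 mm tall, flange foot 68 x 68 mm, 21.6 mm square hole) but its head milled into two upright lugs 26 mm high, 42 mm over their outer faces along y, with an open slot about 23 mm wide between them. Origin at its centre, 30 mm above the underside; z up to the lugs. May be absent
- fork_large: large finished fork, at first fully down on the large mandrel: like the large blank (68 mm tall, flange foot 78 x 78 mm, 27.6 mm square hole) but its head milled into two upright lugs 26 mm high, 50 mm over their outer faces along y, with an open slot about 29 mm wide between them. Origin at its centre, 34 mm above the underside; z up to the lugs. May be absent
- crate_floor (a point): low blue plastic crate fixed on the bench, 300 x 190 mm outside, 50 mm high, walls and floor 5 mm thick. This point is the centre of its inner floor; x along its long side, y along its short side, z up
- hex_key: bystander: hex key 210 mm long with a yellow handle, lying flat; origin near its middle on the underside, x along the shank
- pull_stud: bystander: dark steel stud with a round flange 52 mm across, 46 mm tall; origin at the centre of its underside
- vee_block: bystander: small steel vee block 50 x 44 mm, 32 mm tall; origin at the centre of its underside
There are look-alikes about, which are no part of the job. Leave any orange or purple look-alike of the blank_medium alone.

How it is judged:
By the outcome, as a careful person would: the job done as asked, in the order asked, and still so for the second after the job is handed in, with the robot touching nothing.
Of blank_small, blank_medium, blank_large only 2 to 3 are there at a start; the rules pass over those that are not, and their reading is None.
Of fork_small, fork_medium, fork_large only 2 to 3 are there at a start; the rules pass over those that are not, and their reading is None.
At some moment in a run one of blank_small, blank_medium, blank_large may be knocked a few centimetres aside while the robot is not near it.
It also fails if it takes over 210 s, if anything falls off the work surface, if the arm or the gripper's body presses on something with over 40 N, if the wrist force passes 120 N, or if a joint passes its speed limit or range.

## Working session

There is one attempt and no reset: what is moved stays moved. The work goes in short steps, Python scripts to look and compute and a shell command to move; the robot and the scene stay as the last step left them, time stands still between calls to the robot, and variables do not carry over. Pictures are saved under pics/ and viewed, at most 14 in all, crops included, and the job is handed in when it is done.

```bash
mkdir -p pics
python3 - <<'E'
from workcell import ctrl
import cv2,numpy as np
print(ctrl.hold_point_z, {k:np.round(v,3).tolist() if not isinstance(v,float) else v for k,v in ctrl.get_obs().items()})
for n in ["top","scene","wrist"]:
    im=ctrl.get_image(n); cv2.imwrite(f"pics/{n}0.png",cv2.resize(im[:,:,::-1],(800,600)) )
    ci=ctrl.camera_info(n); print(n,np.round(ci["camera_matrix"],1).tolist(),np.round(ci["world_from_camera"],3).tolist(),[k for k in ci])
E
```

```text
18.700000000000003 {'t': 0.0, 'qpos': [1.083, 0.424, 1.631, 0.0, 1.089, -0.019], 'qvel': [0.002, -0.0, 0.001, -0.002, -0.001, 0.001], 'joint_torque': [-0.003, -54.465, -27.366, 0.064, 0.023, -0.0], 'ee_pos': [282.101, 557.104, 221.913], 'orientation': [-0.73, -3.055, 0.002], 'ft_force': [-0.236, -0.199, 0.396], 'moment': [0.007, -0.003, 0.034], 'grasp_force': 0.0, 'width': 87.62714686279914}
top [[437.5, 0.0, 275.6], [0.0, 437.5, 207.2], [0.0, 0.0, 1.0]] [[-0.02, 0.99, -0.137, 483.392], [-1.0, -0.02, 0.002, -47.916], [-0.001, 0.137, 0.991, 1215.668], [0.0, 0.0, 0.0, 1.0]] ['camera_matrix', 'world_from_camera']
scene [[484.5, 0.0, 283.9], [0.0, 484.5, 203.9], [0.0, 0.0, 1.0]] [[0.14, -0.54, 0.83, 1763.91], [0.99, 0.057, -0.129, -217.392], [0.022, 0.839, 0.543, 824.039], [0.0, 0.0, 0.0, 1.0]] ['camera_matrix', 'world_from_camera']
wrist [[320.1, 0.0, 276.3], [0.0, 320.1, 213.4], [0.0, 0.0, 1.0]] [[0.452, -0.856, -0.252, 213.248], [0.892, 0.433, 0.129, 592.388], [-0.001, -0.283, 0.959, 383.732], [0.0, 0.0, 0.0, 1.0]] ['camera_matrix', 'world_from_camera']
```

View pics/top0.png

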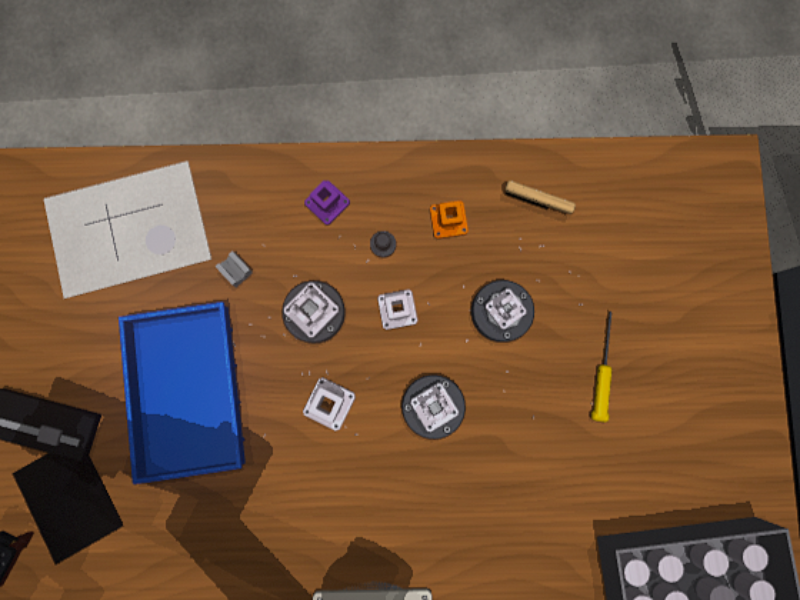

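View pics/scene0.png

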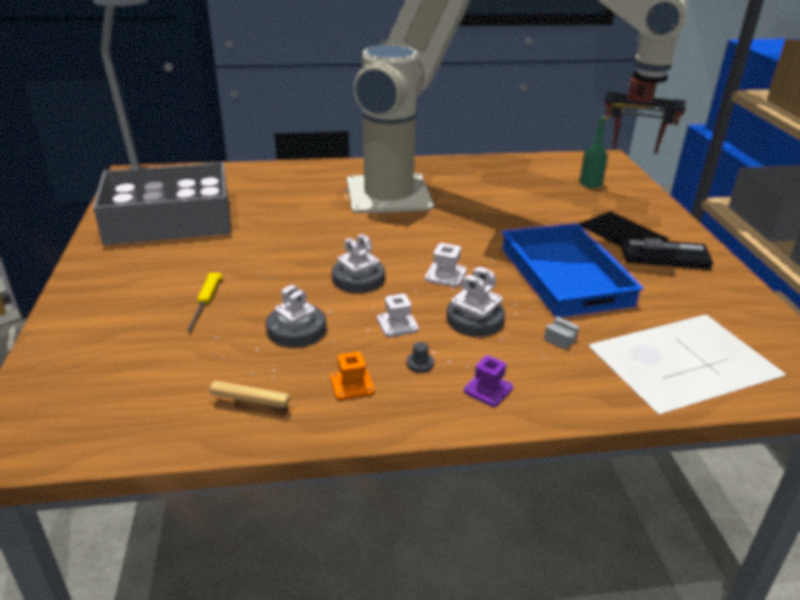

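The top view, in 800x600 pixels, shows three mandrels carrying forks at (313,311), (503,310) and (433,406). White blanks stand at (327,404) and (398,309), and the blue crate is at (182,392). The orange and purple look-alikes, stud, vee block and hex key are all clear of these. The scene view agrees. I'll zoom in and fit model silhouettes.

```bash
cat > h.py <<'E'
from workcell import ctrl
import cv2,numpy as np
from scipy.optimize import minimize
from scipy.spatial.transform import Rotation as R
D={'small':(52,58,34),'medium':(60,68,42),'large':(68,78,50)}
def shot(n):
    ci=ctrl.camera_info(n); return ctrl.get_image(n),ci['camera_matrix'],ci['world_from_camera']
def proj(P,K,T):
    P=np.atleast_2d(P).astype(float); c=(P-T[:3,3])@T[:3,:3]; c=c*[1,-1,-1]
    q=c@K.T; return q[:,:2]/q[:,2:]
def unproj(px,z,K,T):
    d=np.linalg.inv(K)@[px[0],px[1],1]; d=T[:3,:3]@(d*[1,-1,-1]); return T[:3,3]+d*(z-T[2,3])/d[2]
def box(x,y,a,w,d,z0,z1):
    c,s=np.cos(a),np.sin(a); q=np.array([[1,1],[1,-1],[-1,-1],[-1,1]])*[w/2,d/2]@np.array([[c,s],[-s,c]])+[x,y]
    return np.vstack([np.c_[q,np.full(4,z)] for z in (z0,z1)])
def parts(size,p,z,fork):
    H,f,h=D[size]; x,y,a=p; L=[box(x,y,a,f,f,z,z+10)]
    t=np.linspace(0,2*np.pi,16,False); r=h*.5
    L.append(np.vstack([np.c_[x+r*np.cos(t),y+r*np.sin(t),np.full(16,z+q)] for q in (10,H-26)]))
    L.append(box(x,y,a,h,h,z+H-26,z+H))
    return L
def render(L,K,T,shape,S=4):
    m=np.zeros(shape,np.uint8)
    for P in L: cv2.fillConvexPoly(m,np.round(cv2.convexHull(proj(P,K,T).astype(np.float32))*16).astype(np.int32),255,cv2.LINE_AA,4)
    return m/255.
def white(im):
    hsv=cv2.cvtColor(im,cv2.COLOR_RGB2HSV); return ((hsv[...,1]<70)&(hsv[...,2]>95)).astype(float)
def fit(mask,size,p0,z,K,T,fork=False,win=70):
    """silhouette fit of foot+waist+head; returns x,y,yaw,IoU-like cost"""
    u=proj([p0[0],p0[1],z+30],K,T)[0].astype(int); W=np.zeros_like(mask); W[max(0,u[1]-win):u[1]+win,max(0,u[0]-win):u[0]+win]=1
    M=cv2.GaussianBlur(mask*W,(0,0),1.0)
    def cost(q):
        r=cv2.GaussianBlur(render(parts(size,(q[0],q[1],q[2]/30),z,fork),K,T,mask.shape),(0,0),1.0)
        return np.abs(r-M).sum()/r.sum()
    best=None
    for a in np.arange(0,1.57,.26) if len(p0)<3 else [p0[2]]:
        s=minimize(cost,[p0[0],p0[1],a*30],method='Nelder-Mead',options=dict(initial_simplex=np.array([p0[0],p0[1],a*30])+np.array([[0,0,0],[8,0,0],[0,8,0],[0,0,6]]),xatol=.05,fatol=1e-4))
        if best is None or s.fun<best.fun: best=s
    x,y,a=best.x; return round(x,1),round(y,1),round(a/30,3),round(best.fun,3)
E
python3 - <<'E'
from h import *
im,K,T=shot('top')
cv2.imwrite('pics/c1.png',cv2.resize(im[185:320,185:385,::-1],(800,540),interpolation=cv2.INTER_CUBIC))
m=white(im)
for px,z in [((327,404),0),((398,309),0),((313,308),42),((503,308),42),((434,405),42)]:
    c=unproj(np.array(px)*.7,z+30,K,T)[:2]
    for s in D: print(px,s,fit(m,s,c,z,K,T,win=22))
E
```

```text
(327, 404) small (np.float64(440.8), np.float64(83.0), np.float64(1.174), np.float64(0.752))
(327, 404) medium (np.float64(443.8), np.float64(78.3), np.float64(1.171), np.float64(0.332))
(327, 404) large (np.float64(446.1), np.float64(78.1), np.float64(1.065), np.float64(0.213))
(398, 309) small (np.float64(625.4), np.float64(-55.7), np.float64(1.636), np.float64(0.301))
(398, 309) medium (np.float64(624.8), np.float64(-56.8), np.float64(0.22), np.float64(0.188))
(398, 309) large (np.float64(625.7), np.float64(-54.5), np.float64(1.729), np.float64(0.373))
(313, 308) small (np.float64(622.8), np.float64(107.3), np.float64(0.394), np.float64(0.669))
(313, 308) medium (np.float64(622.6), np.float64(107.0), np.float64(0.937), np.float64(0.282))
(313, 308) large (np.float64(623.2), np.float64(107.0), np.float64(0.787), np.float64(0.176))
(503, 308) small (np.float64(616.5), np.float64(-259.7), np.float64(2.191), np.float64(0.253))
(503, 308) medium (np.float64(616.5), np.float64(-260.0), np.float64(0.749), np.float64(0.327))
(503, 308) large (np.float64(618.9), np.float64(-261.0), np.float64(0.763), np.float64(0.449))
(434, 405) small (np.float64(437.9), np.float64(-120.9), np.float64(0.341), np.float64(0.354))
(434, 405) medium (np.float64(437.2), np.float64(-120.4), np.float64(0.517), np.float64(0.152))
(434, 405) large (np.float64(433.2), np.float64(-123.3), np.float64(2.118), np.float64(0.306))
```

View pics/c1.png

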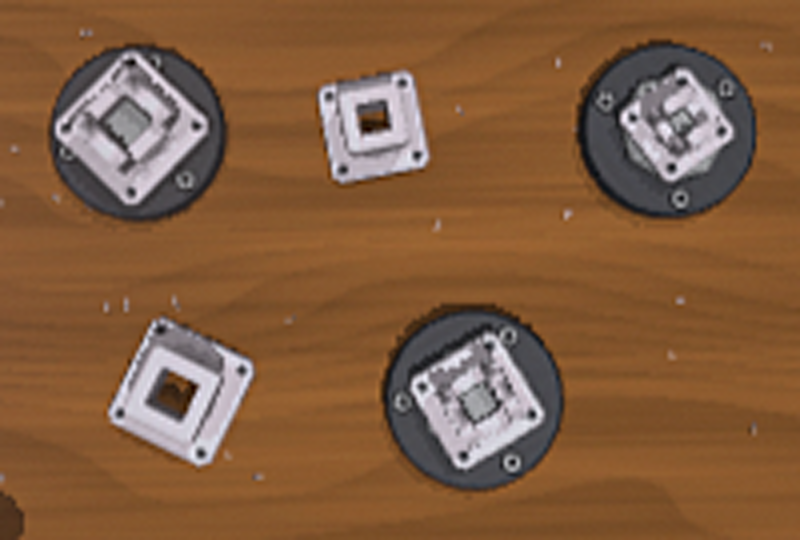

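The zoom shows three forks and two blanks. From the silhouette fits:
- **Large:** fork and mandrel at (623,107), blank at (446,78).
- **Medium:** fork and mandrel at (437,-120), blank at (625,-57).
- **Small:** fork and mandrel at (616,-260). The small blank is absent.

Next I'll hover over the large fork.

```bash
cat >> h.py <<'E'
def go(x,y,z,yaw):
    """print tool-frame shift/turn to TCP (x,y,z), tool y axis at yaw (mod pi), pointing down"""
    o=ctrl.get_obs(); R0=R.from_rotvec(o['orientation']).as_matrix(); best=None
    for k in (0,np.pi):
        c,s=np.cos(yaw+k),np.sin(yaw+k); Rt=np.array([[s,c,0],[-c,s,0],[0,0,-1.]]) # y=(c,s,0), z down, x=y×z
        Rt[:,0]=np.cross(Rt[:,1],Rt[:,2]); rv=R.from_matrix(R0.T@Rt).as_rotvec()
        j=o['qpos'][5]+rv[2]
        print('trans',np.round(R0.T@(np.array([x,y,z])-o['ee_pos']),1).tolist(),'ang',np.round(rv,3).tolist(),'q6~',round(j,2))
    print('at',np.round(o['ee_pos'],1),'yaw_y',round(np.arctan2(R0[1,1],R0[0,1]),3),'f',np.round(o['ft_force'],1),'w',round(o['width'],1),'t',round(o['t'],2))
E
python3 - <<'E'
from h import *
go(623,107,230,.787); go(623,107,230,.787+np.pi/2)
E
```

```text
trans [-507.5, -247.7, -7.6] ang [-0.001, 0.0, 0.315] q6~ 0.3
trans [-507.5, -247.7, -7.6] ang [-0.0, -0.001, -2.827] q6~ -2.85
at [282.2 557.3 222.2] yaw_y 1.102 f [-0.5 -0.7  0.2] w 87.8 t 0.2
trans [-507.5, -247.7, -7.6] ang [-0.001, -0.001, -1.256] q6~ -1.27
trans [-507.5, -247.7, -7.6] ang [-0.001, 0.001, 1.886] q6~ 1.87
at [282.2 557.3 222.2] yaw_y 1.102 f [-0.5 -0.7  0.2] w 87.8 t 0.2
```

```bash
python3 -m creep '[{"translation":[-45,-22,-1],"angular":[0,0,0.04],"jaw":1},{"translation":[-95,-46,-2],"angular":[0,0,0.08],"jaw":1},{"translation":[-145,-71,-3],"angular":[0,0,0.12],"jaw":1},{"translation":[-195,-95,-4],"angular":[0,0,0.16],"jaw":1},{"translation":[-245,-120,-5],"angular":[0,0,0.2],"jaw":1},{"translation":[-295,-144,-6],"angular":[0,0,0.24],"jaw":1},{"translation":[-345,-168,-7],"angular":[0,0,0.28],"jaw":1},{"translation":[-395,-193,-7],"angular":[0,0,0.315],"jaw":1}]'
python3 - <<'E'
from h import *
go(623,107,230,.787)
E
```

```text
t: 1.2
ee_pos: [548.5, 205.4, 229.8]
orientation: [1.202, 2.903, 0.0]
ft_force: [0.3, 0.6, 0.2]
width: 88.0
grasp_force: 0.0
trans [-122.2, -16.9, -0.2] ang [0.0, 0.0, -0.001] q6~ -0.45
trans [-122.2, -16.9, -0.2] ang [0.0, -0.0, 3.14] q6~ 2.69
at [548.5 205.4 229.8] yaw_y 0.786 f [0.3 0.6 0.2] w 88.0 t 1.2
```

```bash
python3 -m creep '[{"translation":[-40,-6,0],"angular":[0,0,0],"jaw":1},{"translation":[-80,-11,0],"angular":[0,0,0],"jaw":1},{"translation":[-110,-15,0],"angular":[0,0,0],"jaw":1},{"translation":[-122,-17,0],"angular":[0,0,0],"jaw":1},{"translation":[-122,-17,0],"angular":[0,0,0],"jaw":1},{"translation":[-122,-17,0],"angular":[0,0,0],"jaw":1},{"translation":[-122,-17,0],"angular":[0,0,0],"jaw":1},{"translation":[-122,-17,0],"angular":[0,0,0],"jaw":1}]'
cat >> h.py <<'E'
def overlay(im,size,p,z,K,T,name):
    v=im[:,:,::-1].copy(); v=cv2.resize(v,(800,600))
    for P in parts(size,p,z,False)[::2]:
        q=np.round(proj(P,K,T)*800/560).astype(np.int32)
        for k in (q[:4],q[4:]): cv2.polylines(v,[k],True,(0,0,255),1,cv2.LINE_AA)
    cv2.imwrite(name,v)
E
python3 - <<'E'
from h import *
im,K,T=shot('wrist'); p=fit(white(im),'large',(623,107,.787),42,K,T,win=90); print(p)
overlay(im,'large',p[:3],42,K,T,'pics/w1.png'); go(623,107,230,.787)
E
```

```text
t: 2.2
ee_pos: [621.7, 109.4, 229.8]
orientation: [1.199, 2.904, 0.0]
ft_force: [-0.6, 0.1, -0.8]
width: 88.2
grasp_force: 0.0
(np.float64(624.2), np.float64(105.6), np.float64(0.768), np.float64(0.313))
trans [-2.6, -0.7, -0.2] ang [0.0, -0.0, 0.001] q6~ -0.63
trans [-2.6, -0.7, -0.2] ang [0.0, 0.0, -3.141] q6~ -3.77
at [621.7 109.3 229.8] yaw_y 0.788 f [ 0.3  1.  -0.2] w 87.5 t 2.25
```

View pics/w1.png

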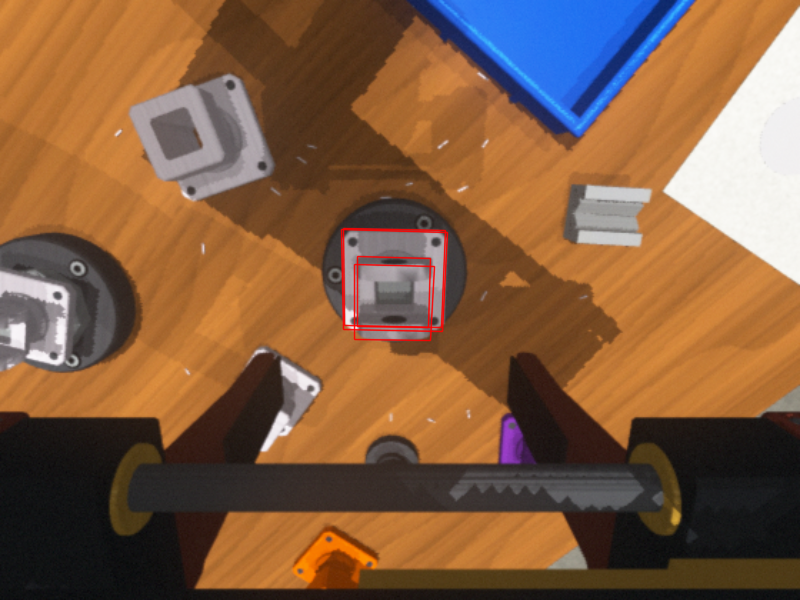

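The wrist view shows the large fork at about (395,285), and the fitted foot outline matches well. Its slot runs along the finger-closing direction, so the tool needs a quarter turn.

```bash
python3 - <<'E'
from h import *
go(624.2,105.6,180,.768-np.pi/2)
E
python3 -m creep '[{"translation":[-1,-1,0],"angular":[0,0,0.18],"jaw":1},{"translation":[-2,-1,5],"angular":[0,0,0.36],"jaw":1},{"translation":[-3,-1,10],"angular":[0,0,0.54],"jaw":1},{"translation":[-4,-1,20],"angular":[0,0,0.72],"jaw":1},{"translation":[-4,-1,30],"angular":[0,0,0.9],"jaw":1},{"translation":[-4,-1,40],"angular":[0,0,1.08],"jaw":1},{"translation":[-4,-1,45],"angular":[0,0,1.26],"jaw":1},{"translation":[-4,-1,50],"angular":[0,0,1.44],"jaw":1}]'
python3 - <<'E'
from h import *
go(624.2,105.6,180,.768-np.pi/2)
im,K,T=shot('wrist')
for q in [(624.2,105.6,.768)]: p=fit(white(im),'large',q,42,K,T,win=110); print(p)
overlay(im,'large',p[:3],42,K,T,'pics/w2.png')
E
```

```text
trans [-4.4, -0.9, 49.8] ang [-0.0, -0.0, 1.591] q6~ 0.96
trans [-4.4, -0.9, 49.8] ang [0.0, -0.0, -1.551] q6~ -2.18
at [621.7 109.3 229.8] yaw_y 0.788 f [ 0.3  1.  -0.2] w 87.5 t 2.25
t: 3.25
ee_pos: [624.0, 105.4, 179.5]
orientation: [-2.82, -1.384, 0.0]
ft_force: [-0.3, 0.0, -0.2]
width: 88.0
grasp_force: 0.0
trans [0.3, 0.1, -0.5] ang [-0.0, 0.0, 0.144] q6~ 0.95
trans [0.3, 0.1, -0.5] ang [-0.0, -0.0, -2.997] q6~ -2.19
at [624.  105.4 179.5] yaw_y -0.659 f [-0.3  0.  -0.2] w 88.0 t 3.25
(np.float64(625.3), np.float64(105.9), np.float64(0.809), np.float64(0.479))
```

View pics/w2.png

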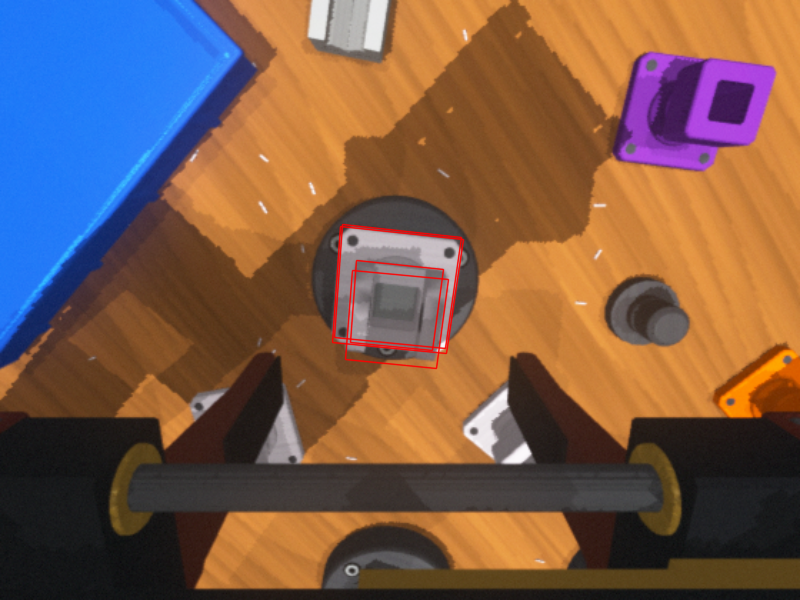

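The slot now runs across the closing direction and the outline fits. I'll descend and grip.

```bash
python3 -m creep '[{"translation":[0.3,0.1,15],"angular":[0,0,0.05],"jaw":1},{"translation":[0.5,0.1,35],"angular":[0,0,0.09],"jaw":1},{"translation":[0.5,0.1,60],"angular":[0,0,0.12],"jaw":1},{"translation":[0.5,0.1,80],"angular":[0,0,0.12],"jaw":1},{"translation":[0.5,0.1,94],"angular":[0,0,0.12],"jaw":1},{"translation":[0.5,0.1,102],"angular":[0,0,0.12],"jaw":1},{"translation":[0.5,0.1,102],"angular":[0,0,0.12],"jaw":1},{"translation":[0.5,0.1,102],"angular":[0,0,0.12],"jaw":1}]'
python3 -m creep '[{"translation":[0,0,0],"angular":[0,0,0],"jaw":0.3},{"translation":[0,0,0],"angular":[0,0,0],"jaw":0.3},{"translation":[0,0,0],"angular":[0,0,0],"jaw":0.3},{"translation":[0,0,0],"angular":[0,0,0],"jaw":0.3},{"translation":[0,0,0],"angular":[0,0,0],"jaw":0.3},{"translation":[0,0,0],"angular":[0,0,0],"jaw":0.3},{"translation":[0,0,0],"angular":[0,0,0],"jaw":0.3},{"translation":[0,0,0],"angular":[0,0,0],"jaw":0.3}]'
```

```text
t: 4.3
ee_pos: [625.0, 105.6, 78.4]
orientation: [2.895, 1.22, 0.002]
ft_force: [-0.4, 0.4, -0.0]
width: 88.1
grasp_force: 0.0
t: 5.3
ee_pos: [624.4, 105.6, 77.7]
orientation: [-2.895, -1.22, 0.0]
ft_force: [-0.8, 1.0, 1.9]
width: 49.4
grasp_force: 30.0
```

```bash
python3 -m creep '[{"translation":[0,0,-4],"angular":[0,0,0],"jaw":0.3},{"translation":[0,0,-10],"angular":[0,0,0],"jaw":0.3},{"translation":[0,0,-18],"angular":[0,0,0],"jaw":0.3},{"translation":[0,0,-28],"angular":[0,0,0],"jaw":0.3},{"translation":[0,0,-40],"angular":[0,0,0],"jaw":0.3},{"translation":[0,0,-55],"angular":[0,0,0],"jaw":0.3},{"translation":[0,0,-70],"angular":[0,0,0],"jaw":0.3},{"translation":[0,0,-80],"angular":[0,0,0],"jaw":0.3}]'
python3 - <<'E'
from h import *
im,K,T=shot('top')
hsv=cv2.cvtColor(im,cv2.COLOR_RGB2HSV); m=((hsv[...,0]>100)&(hsv[...,0]<125)&(hsv[...,1]>120)&(hsv[...,2]>40)).astype(np.uint8)
m[:,:75]=0; m[:,180:]=0
c=max(cv2.findContours(m,0,1)[0],key=cv2.contourArea); q=cv2.boxPoints(cv2.minAreaRect(c)); print(np.round(q*800/560))
w=np.array([unproj(p,50,K,T)[:2] for p in q]); print(np.round(w,1)); (cx,cy),(a,b),an=cv2.minAreaRect(w.astype(np.float32)); print(cx,cy,a,b,an)
o=ctrl.get_obs(); print(np.round(o['ft_force'],1),o['width'],np.round(o['ee_pos'],1))
go(cx,cy,160,0)
E
```

```text
t: 6.3
ee_pos: [624.9, 105.6, 159.2]
orientation: [2.895, 1.22, 0.002]
ft_force: [-0.3, 0.2, -3.2]
width: 50.2
grasp_force: 30.0
[[117. 311.]
 [200. 304.]
 [214. 477.]
 [132. 483.]]
[[626.2 468.5]
 [636.1 313.9]
 [321.  280.9]
 [311.9 429.9]]
473.5923156738281 374.7010498046875 323.0389099121094 154.7837371826172 5.974631309509277
[ 1.3  0.6 -1.7] 49.80844884805438 [625.4 105.7 160.2]
trans [86.5, -296.5, -0.1] ang [0.003, -0.001, -0.773] q6~ 0.15
trans [86.5, -296.5, -0.1] ang [-0.002, -0.003, 2.369] q6~ 3.29
at [625.4 105.7 160.2] yaw_y -0.773 f [ 1.3  0.6 -1.7] w 49.8 t 6.35
```

Run:
```python
from h import *
ci=ctrl.camera_info('top');K,T=ci['camera_matrix'],ci['world_from_camera']
w=np.array([unproj(np.array(p)*.7,50,K,T)[:2] for p in [(120,318),(226,301),(243,467),(134,482)]]); print(np.round(w,1),w.mean(0))
(cx,cy),(a,b),an=cv2.minAreaRect(w.astype(np.float32)); print(cx,cy,a,b,an)
```

```text
[[613.2 463.2]
 [641.3 265.1]
 [336.8 229.3]
 [314.3 426.1]] [476.39689829 345.92549482]
477.3357238769531 346.52947998046875 306.6189270019531 200.04371643066406 6.715970993041992
```

Run:
```python
from h import *
go(571.3,357.3,160,-1.452)
```

```text
trans [142.3, -214.4, 0.1] ang [0.001, -0.003, 0.679] q6~ 1.6
trans [142.3, -214.4, 0.1] ang [0.004, 0.001, -2.463] q6~ -1.54
at [625.4 105.7 160.2] yaw_y -0.773 f [ 1.3  0.6 -1.7] w 49.8 t 6.35
```

```bash
python3 -m creep '[{"translation":[8,-12,0],"angular":[0,0,0.05],"jaw":0.3},{"translation":[25,-38,0],"angular":[0,0,0.15],"jaw":0.3},{"translation":[50,-75,0],"angular":[0,0,0.28],"jaw":0.3},{"translation":[80,-120,0],"angular":[0,0,0.42],"jaw":0.3},{"translation":[108,-163,0],"angular":[0,0,0.55],"jaw":0.3},{"translation":[130,-195,0],"angular":[0,0,0.64],"jaw":0.3},{"translation":[142,-214,0],"angular":[0,0,0.68],"jaw":0.3},{"translation":[142,-214,0],"angular":[0,0,0.68],"jaw":0.3}]'
python3 - <<'E'
from h import *
im,K,T=shot('wrist'); cv2.imwrite('pics/w3.png',cv2.resize(im[:,:,::-1],(800,600))); go(571.3,357.3,160,-1.452)
E
```

```text
t: 7.35
ee_pos: [569.7, 358.1, 157.4]
orientation: [3.136, 0.189, -0.001]
ft_force: [-0.1, -0.2, -2.1]
width: 50.0
grasp_force: 30.0
trans [1.4, -0.2, -2.7] ang [0.001, 0.001, 0.001] q6~ 1.99
trans [1.4, -0.2, -2.7] ang [-0.001, 0.001, -3.14] q6~ -1.15
at [570.  356.9 157.3] yaw_y -1.451 f [-0.3 -0.3 -2.5] w 49.9 t 7.4
```

View pics/w3.png

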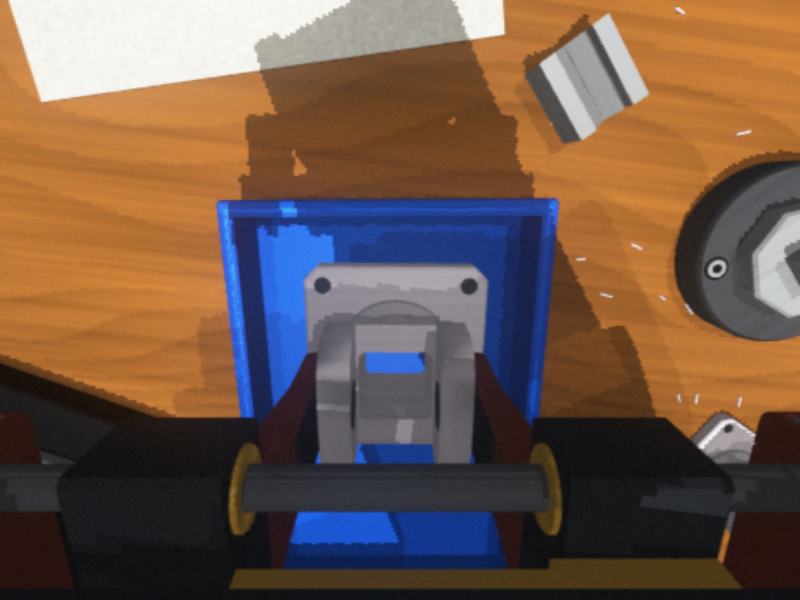

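The fork is held squarely above the crate, with the far rim at row 205 and the rim's side edges at columns 220 and 557. I'll check the clearance.

Run:
```python
from h import *
ci=ctrl.camera_info('wrist');K,T=ci['camera_matrix'],ci['world_from_camera']
a,b=[unproj(np.array(p)*.7,50,K,T)[:2] for p in [(219,202),(558,199)]]
print(a,b,np.linalg.norm(a-b)); d=(b-a)/np.linalg.norm(b-a); n=np.array([d[1],-d[0]]); print('mid',(a+b)/2,'y dir',d, 'yaw',np.arctan2(d[1],d[0]))
m=(a+b)/2
for s in (1,-1): print('centre?',m+s*150*n)
```

```text
[617.92144295 464.20165677] [642.85061147 271.03594079] 194.7677007907594
mid [630.38602721 367.61879878] y dir [ 0.12799437 -0.99177489] yaw -1.4424498790860218
centre? [481.61979298 348.41964377]
centre? [779.15226144 386.81795378]
```

```bash
python3 -m creep '[{"translation":[0,0,8],"angular":[0,0,0],"jaw":0.3},{"translation":[0,0,25],"angular":[0,0,0],"jaw":0.3},{"translation":[0,0,50],"angular":[0,0,0],"jaw":0.3},{"translation":[0,0,75],"angular":[0,0,0],"jaw":0.3},{"translation":[0,0,93],"angular":[0,0,0],"jaw":0.3},{"translation":[0,0,103],"angular":[0,0,0],"jaw":0.3},{"translation":[0,0,108],"angular":[0,0,0],"jaw":0.3},{"translation":[0,0,110],"angular":[0,0,0],"jaw":0.3}]'
python3 -m creep '[{"translation":[0,0,1],"angular":[0,0,0],"jaw":0.3},{"translation":[0,0,2],"angular":[0,0,0],"jaw":0.3},{"translation":[0,0,3],"angular":[0,0,0],"jaw":0.3},{"translation":[0,0,4],"angular":[0,0,0],"jaw":0.3},{"translation":[0,0,4.5],"angular":[0,0,0],"jaw":0.3},{"translation":[0,0,5],"angular":[0,0,0],"jaw":0.3},{"translation":[0,0,5.5],"angular":[0,0,0],"jaw":0.3},{"translation":[0,0,5.5],"angular":[0,0,0],"jaw":0.3}]'
```

```text
t: 8.4
ee_pos: [570.8, 356.8, 47.9]
orientation: [-3.136, -0.185, -0.001]
ft_force: [0.0, -0.6, -2.6]
width: 50.1
grasp_force: 30.0
t: 9.4
ee_pos: [570.4, 356.6, 42.1]
orientation: [3.136, 0.185, -0.0]
ft_force: [0.7, -1.0, -2.5]
width: 49.9
grasp_force: 30.0
```

```bash
python3 -m creep '[{"translation":[0,0,0.3],"angular":[0,0,0],"jaw":0.3},{"translation":[0,0,0.6],"angular":[0,0,0],"jaw":0.3},{"translation":[0,0,0.9],"angular":[0,0,0],"jaw":0.3},{"translation":[0,0,1.2],"angular":[0,0,0],"jaw":0.3},{"translation":[0,0,1.5],"angular":[0,0,0],"jaw":0.3},{"translation":[0,0,1.7],"angular":[0,0,0],"jaw":0.3},{"translation":[0,0,1.7],"angular":[0,0,0],"jaw":0.3},{"translation":[0,0,1.7],"angular":[0,0,0],"jaw":0.3}]'
```

```text
t: 10.4
ee_pos: [570.4, 356.6, 40.7]
orientation: [3.136, 0.185, -0.0]
ft_force: [-2.1, -1.3, 3.2]
width: 49.9
grasp_force: 30.0
```

Contact with the floor was gentle. I'll release and rise.

```bash
python3 -m creep '[{"translation":[0,0,0],"angular":[0,0,0],"jaw":0.65},{"translation":[0,0,0],"angular":[0,0,0],"jaw":0.85},{"translation":[0,0,0],"angular":[0,0,0],"jaw":0.9},{"translation":[0,0,-5],"angular":[0,0,0],"jaw":0.9},{"translation":[0,0,-25],"angular":[0,0,0],"jaw":0.9},{"translation":[0,0,-65],"angular":[0,0,0],"jaw":0.9},{"translation":[0,0,-115],"angular":[0,0,0],"jaw":0.9},{"translation":[0,0,-160],"angular":[0,0,0],"jaw":0.9}]'
python3 - <<'E'
from h import *
go(437,-120,200,.517); go(437,-120,200,.517+np.pi/2)
im,K,T=shot('wrist'); cv2.imwrite('pics/w4.png',cv2.resize(im[:,:,::-1],(800,600)))
E
```

```text
t: 11.4
ee_pos: [570.7, 356.8, 204.0]
orientation: [-3.135, -0.185, -0.003]
ft_force: [0.2, 0.8, -0.3]
width: 79.1
grasp_force: 0.0
trans [-188.9, 457.8, 3.2] ang [0.001, -0.002, -1.97] q6~ 0.02
trans [-188.9, 457.8, 3.2] ang [-0.002, -0.001, 1.172] q6~ 3.17
at [570.7 356.8 204. ] yaw_y -1.453 f [ 0.2  0.8 -0.3] w 79.1 t 11.4
trans [-188.9, 457.8, 3.2] ang [-0.003, 0.001, 2.742] q6~ 4.74
trans [-188.9, 457.8, 3.2] ang [-0.0, -0.002, -0.399] q6~ 1.59
at [570.7 356.8 204. ] yaw_y -1.453 f [ 0.2  0.8 -0.3] w 79.1 t 11.4
```

```bash
python3 -m creep '[{"translation":[-15,36,0],"angular":[0,0,-0.05],"jaw":1},{"translation":[-34,82,0],"angular":[0,0,-0.1],"jaw":1},{"translation":[-55,133,0],"angular":[0,0,-0.15],"jaw":1},{"translation":[-77,186,0],"angular":[0,0,-0.2],"jaw":1},{"translation":[-98,238,0],"angular":[0,0,-0.25],"jaw":1},{"translation":[-120,291,0],"angular":[0,0,-0.3],"jaw":1},{"translation":[-141,342,0],"angular":[0,0,-0.35],"jaw":1},{"translation":[-162,393,0],"angular":[0,0,-0.4],"jaw":1}]'
python3 - <<'E'
from h import *
go(437,-120,200,.517+np.pi/2)
E
```

```text
t: 12.45
ee_pos: [455.5, -54.3, 201.8]
orientation: [3.035, 0.807, 0.004]
ft_force: [0.7, -0.4, 0.1]
width: 88.3
grasp_force: 0.0
trans [-48.7, 47.8, 1.8] ang [0.003, 0.002, -3.139] q6~ -2.23
trans [-48.7, 47.8, 1.8] ang [0.002, -0.002, 0.003] q6~ 0.91
at [455.5 -54.3 201.8] yaw_y -1.051 f [ 0.7 -0.4  0.1] w 88.3 t 12.45
```

View pics/w4.png

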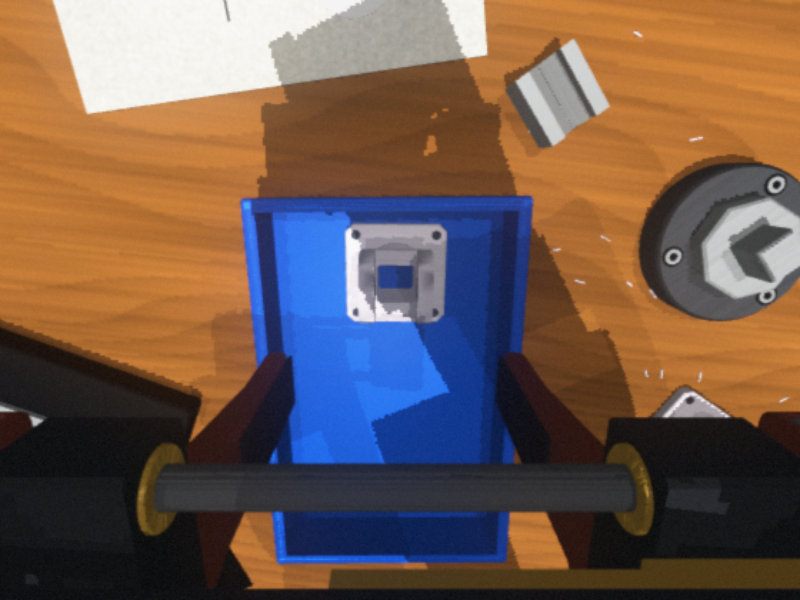

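The large fork stands upright at the far end of the crate, at pixel (396,272), with room left for the others. On to the medium fork.

```bash
python3 -m creep '[{"translation":[-15,15,0],"angular":[0,0,0],"jaw":1},{"translation":[-35,34,5],"angular":[0,0,0],"jaw":1},{"translation":[-45,44,10],"angular":[0,0,0],"jaw":1},{"translation":[-49,48,15],"angular":[0,0,0],"jaw":1},{"translation":[-49,48,20],"angular":[0,0,0],"jaw":1},{"translation":[-49,48,20],"angular":[0,0,0],"jaw":1},{"translation":[-49,48,20],"angular":[0,0,0],"jaw":1},{"translation":[-49,48,20],"angular":[0,0,0],"jaw":1}]'
python3 - <<'E'
from h import *
im,K,T=shot('wrist'); p=fit(white(im),'medium',(437,-120,.517),42,K,T,win=100); print(p)
overlay(im,'medium',p[:3],42,K,T,'pics/w5.png'); go(p[0],p[1],42+28,p[2]); go(p[0],p[1],70,p[2]+np.pi/2)
E
```

```text
t: 13.45
ee_pos: [437.1, -118.3, 180.6]
orientation: [3.037, 0.805, 0.0]
ft_force: [-0.4, -0.0, 0.2]
width: 87.8
grasp_force: 0.0
(np.float64(439.0), np.float64(-122.3), np.float64(0.524), np.float64(0.312))
trans [-0.3, 4.3, 110.6] ang [0.0, -0.0, -1.577] q6~ -0.81
trans [-0.3, 4.3, 110.6] ang [-0.0, -0.0, 1.565] q6~ 2.33
at [ 437.1 -118.4  180.6] yaw_y -1.053 f [ 0.7  0.6 -0.1] w 88.0 t 13.5
trans [-0.3, 4.3, 110.6] ang [-0.0, -0.0, 3.136] q6~ 3.9
trans [-0.3, 4.3, 110.6] ang [0.0, -0.0, -0.006] q6~ 0.76
at [ 437.1 -118.4  180.6] yaw_y -1.053 f [ 0.7  0.6 -0.1] w 88.0 t 13.5
```

View pics/w5.png

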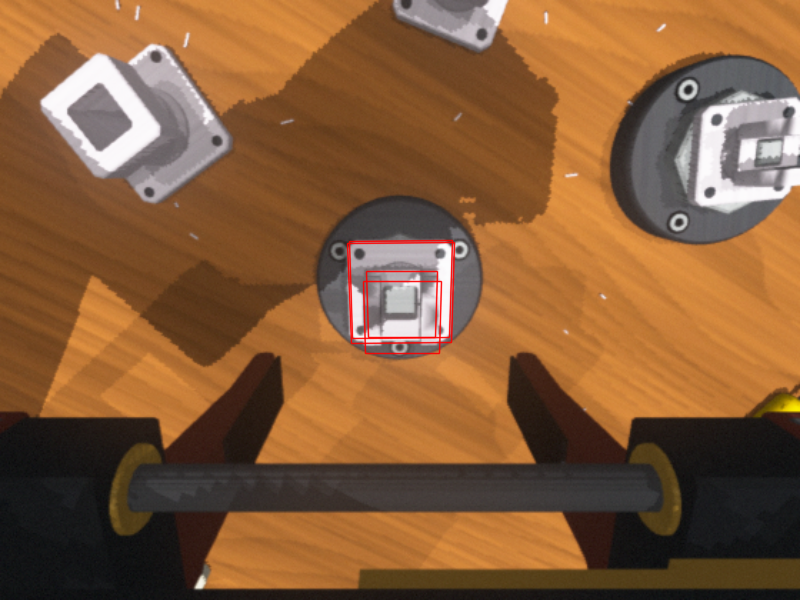

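The medium fork is at pixel (400,295). Its slot runs vertically in the image, so it is ready to grip.

```bash
python3 -m creep '[{"translation":[-0.2,3,15],"angular":[0,0,0],"jaw":1},{"translation":[-0.3,4.3,35],"angular":[0,0,0],"jaw":1},{"translation":[-0.3,4.3,60],"angular":[0,0,0],"jaw":1},{"translation":[-0.3,4.3,85],"angular":[0,0,0],"jaw":1},{"translation":[-0.3,4.3,102],"angular":[0,0,0],"jaw":1},{"translation":[-0.3,4.3,110],"angular":[0,0,0],"jaw":1},{"translation":[-0.3,4.3,111],"angular":[0,0,0],"jaw":1},{"translation":[-0.3,4.3,111],"angular":[0,0,0],"jaw":1}]'
python3 -m creep '[{"translation":[0,0,0],"angular":[0,0,0],"jaw":0.25},{"translation":[0,0,0],"angular":[0,0,0],"jaw":0.25},{"translation":[0,0,0],"angular":[0,0,0],"jaw":0.25},{"translation":[0,0,0],"angular":[0,0,0],"jaw":0.25},{"translation":[0,0,0],"angular":[0,0,0],"jaw":0.25},{"translation":[0,0,0],"angular":[0,0,0],"jaw":0.25},{"translation":[0,0,0],"angular":[0,0,0],"jaw":0.25},{"translation":[0,0,0],"angular":[0,0,0],"jaw":0.25}]'
python3 - <<'E'
from h import *
print(ctrl.get_obs()['grasp_force'])
a=np.arctan2(.128,.992); c=np.array([481.,348.]); X=np.array([np.cos(a),np.sin(a)])
go(*(c-2*X),170,a-np.pi/2)
E
```

```text
t: 14.5
ee_pos: [439.0, -122.6, 69.8]
orientation: [3.037, 0.804, 0.001]
ft_force: [-0.3, 0.5, 0.9]
width: 87.8
grasp_force: 0.0
t: 15.5
ee_pos: [438.4, -122.1, 69.5]
orientation: [-3.036, -0.804, 0.001]
ft_force: [-1.1, 5.9, 4.4]
width: 41.8
grasp_force: 30.0
29.99918282032013
trans [267.8, -388.3, -100.2] ang [-0.001, 0.001, 0.389] q6~ 1.14
trans [267.8, -388.3, -100.2] ang [-0.001, -0.001, -2.752] q6~ -2.0
at [ 438.4 -122.1   69.5] yaw_y -1.053 f [-1.1  5.9  4.4] w 41.8 t 15.5
```

```bash
python3 -m creep '[{"translation":[0,0,-4],"angular":[0,0,0],"jaw":0.25},{"translation":[0,0,-10],"angular":[0,0,0],"jaw":0.25},{"translation":[0,0,-20],"angular":[0,0,0],"jaw":0.25},{"translation":[0,0,-35],"angular":[0,0,0],"jaw":0.25},{"translation":[0,0,-55],"angular":[0,0,0],"jaw":0.25},{"translation":[6,-8,-75],"angular":[0,0,0],"jaw":0.25},{"translation":[18,-26,-92],"angular":[0,0,0.02],"jaw":0.25},{"translation":[37,-54,-100],"angular":[0,0,0.06],"jaw":0.25}]'
python3 - <<'E'
from h import *
a=np.arctan2(.128,.992); c=np.array([481.,348.]); X=np.array([np.cos(a),np.sin(a)])
go(*(c-2*X),170,a-np.pi/2)
E
```

```text
t: 16.5
ee_pos: [445.7, -57.5, 171.9]
orientation: [3.059, 0.708, 0.006]
ft_force: [-0.2, 0.1, -3.2]
width: 41.9
grasp_force: 30.0
trans [208.0, -349.4, 1.6] ang [0.002, -0.004, 0.327] q6~ 1.29
trans [208.0, -349.4, 1.6] ang [0.006, 0.003, -2.815] q6~ -1.85
at [445.7 -57.5 171.9] yaw_y -1.116 f [-0.2  0.1 -3.2] w 41.9 t 16.5
```

```bash
python3 -m creep '[{"translation":[27,-45,0],"angular":[0,0,0.05],"jaw":0.25},{"translation":[57,-95,0],"angular":[0,0,0.1],"jaw":0.25},{"translation":[87,-146,0],"angular":[0,0,0.16],"jaw":0.25},{"translation":[117,-197,0],"angular":[0,0,0.22],"jaw":0.25},{"translation":[147,-247,0],"angular":[0,0,0.27],"jaw":0.25},{"translation":[174,-293,0],"angular":[0,0,0.31],"jaw":0.25},{"translation":[196,-329,0],"angular":[0,0,0.33],"jaw":0.25},{"translation":[208,-349,0],"angular":[0,0,0.33],"jaw":0.25}]'
python3 - <<'E'
from h import *
a=np.arctan2(.128,.992); c=np.array([481.,348.]); X=np.array([np.cos(a),np.sin(a)])
go(*(c-2*X),34,a-np.pi/2)
E
```

```text
t: 17.5
ee_pos: [477.2, 349.9, 170.7]
orientation: [-3.134, -0.203, -0.004]
ft_force: [-1.1, 0.5, -3.2]
width: 42.0
grasp_force: 30.0
trans [1.2, 2.5, 136.7] ang [-0.001, -0.002, 0.001] q6~ 2.06
trans [1.2, 2.5, 136.7] ang [0.004, -0.001, -3.14] q6~ -1.09
at [477.2 349.9 170.7] yaw_y -1.441 f [-1.1  0.5 -3.2] w 42.0 t 17.5
```

```bash
python3 -m creep '[{"translation":[1,2,10],"angular":[0,0,0],"jaw":0.25},{"translation":[1,2,32],"angular":[0,0,0],"jaw":0.25},{"translation":[1,2,60],"angular":[0,0,0],"jaw":0.25},{"translation":[1,2,88],"angular":[0,0,0],"jaw":0.25},{"translation":[1,2,110],"angular":[0,0,0],"jaw":0.25},{"translation":[1,2,124],"angular":[0,0,0],"jaw":0.25},{"translation":[1,2,130],"angular":[0,0,0],"jaw":0.25},{"translation":[1,2,132],"angular":[0,0,0],"jaw":0.25}]'
python3 -m creep '[{"translation":[0,0,1],"angular":[0,0,0],"jaw":0.25},{"translation":[0,0,2],"angular":[0,0,0],"jaw":0.25},{"translation":[0,0,2.8],"angular":[0,0,0],"jaw":0.25},{"translation":[0,0,3.5],"angular":[0,0,0],"jaw":0.25},{"translation":[0,0,4.1],"angular":[0,0,0],"jaw":0.25},{"translation":[0,0,4.6],"angular":[0,0,0],"jaw":0.25},{"translation":[0,0,5],"angular":[0,0,0],"jaw":0.25},{"translation":[0,0,5],"angular":[0,0,0],"jaw":0.25}]'
```

```text
t: 18.5
ee_pos: [478.1, 345.5, 37.6]
orientation: [-3.135, -0.2, -0.0]
ft_force: [0.3, 0.2, -3.1]
width: 41.9
grasp_force: 30.0
t: 19.5
ee_pos: [477.8, 345.9, 32.5]
orientation: [3.135, 0.201, -0.0]
ft_force: [0.7, -0.0, -1.2]
width: 41.7
grasp_force: 30.0
```

```bash
python3 -m creep '[{"translation":[0,0,0.3],"angular":[0,0,0],"jaw":0.25},{"translation":[0,0,0.5],"angular":[0,0,0],"jaw":0.25},{"translation":[0,0,0.5],"angular":[0,0,0],"jaw":0.5},{"translation":[0,0,0.5],"angular":[0,0,0],"jaw":0.7},{"translation":[0,0,0.5],"angular":[0,0,0],"jaw":0.8},{"translation":[0,0,-5],"angular":[0,0,0],"jaw":0.8},{"translation":[0,0,-35],"angular":[0,0,0],"jaw":0.9},{"translation":[0,0,-80],"angular":[0,0,0],"jaw":0.9}]'
python3 - <<'E'
from h import *
go(616.5,-260,190,.6);go(616.5,-260,190,.6+np.pi/2)
E
```

```text
t: 20.5
ee_pos: [476.9, 345.3, 112.4]
orientation: [3.134, 0.201, -0.004]
ft_force: [1.1, 0.4, -0.2]
width: 78.9
grasp_force: 0.0
trans [61.1, 618.2, -76.9] ang [-0.002, 0.003, -2.043] q6~ 0.01
trans [61.1, 618.2, -76.9] ang [0.003, 0.002, 1.099] q6~ 3.15
at [476.9 345.3 112.4] yaw_y -1.443 f [ 1.1  0.4 -0.2] w 78.9 t 20.5
trans [61.1, 618.2, -76.9] ang [0.004, -0.001, 2.669] q6~ 4.72
trans [61.1, 618.2, -76.9] ang [0.001, 0.003, -0.472] q6~ 1.58
at [476.9 345.3 112.4] yaw_y -1.443 f [ 1.1  0.4 -0.2] w 78.9 t 20.5
```

```bash
python3 -m creep '[{"translation":[1,10,-40],"angular":[0,0,-0.08],"jaw":1},{"translation":[5,45,-70],"angular":[0,0,-0.2],"jaw":1},{"translation":[9,95,-77],"angular":[0,0,-0.35],"jaw":1},{"translation":[14,145,-77],"angular":[0,0,-0.5],"jaw":1},{"translation":[19,195,-77],"angular":[0,0,-0.65],"jaw":1},{"translation":[24,245,-77],"angular":[0,0,-0.8],"jaw":1},{"translation":[29,295,-77],"angular":[0,0,-0.95],"jaw":1},{"translation":[34,345,-77],"angular":[0,0,-1.1],"jaw":1}]'
python3 - <<'E'
from h import *
go(616.5,-260,190,.62)
E
```

```text
t: 21.5
ee_pos: [555.7, 6.4, 190.0]
orientation: [2.563, 1.816, 0.001]
ft_force: [1.0, -0.2, 0.0]
width: 87.7
grasp_force: 0.0
trans [-231.1, 145.7, 0.0] ang [0.001, 0.0, -0.958] q6~ -0.63
trans [-231.1, 145.7, 0.0] ang [0.0, -0.001, 2.184] q6~ 2.51
at [555.7   6.4 190. ] yaw_y -0.338 f [ 1.  -0.2  0. ] w 87.7 t 21.5
```

```bash
python3 -m creep '[{"translation":[-40,25,0],"angular":[0,0,-0.17],"jaw":1},{"translation":[-85,53,0],"angular":[0,0,-0.34],"jaw":1},{"translation":[-130,82,0],"angular":[0,0,-0.51],"jaw":1},{"translation":[-175,110,0],"angular":[0,0,-0.68],"jaw":1},{"translation":[-210,132,5],"angular":[0,0,-0.84],"jaw":1},{"translation":[-228,143,10],"angular":[0,0,-0.93],"jaw":1},{"translation":[-231,146,15],"angular":[0,0,-0.96],"jaw":1},{"translation":[-231,146,15],"angular":[0,0,-0.96],"jaw":1}]'
python3 - <<'E'
from h import *
im,K,T=shot('wrist'); p=fit(white(im),'small',(616.5,-260,.62),42,K,T,win=75); print(p)
overlay(im,'small',p[:3],42,K,T,'pics/w6.png'); go(p[0],p[1],42+19.5,p[2])
E
```

```text
t: 22.5
ee_pos: [614.8, -258.0, 174.0]
orientation: [-1.443, -2.789, -0.0]
ft_force: [-0.2, 0.3, 0.3]
width: 87.6
grasp_force: 0.0
(np.float64(604.3), np.float64(-261.2), np.float64(0.327), np.float64(0.623))
trans [3.2, -10.7, 112.8] ang [-0.0, -0.001, 0.289] q6~ -0.74
trans [3.2, -10.7, 112.8] ang [0.001, -0.001, -2.852] q6~ -3.88
at [ 615.  -257.7  174.3] yaw_y 0.616 f [-0.6 -0.4 -0.1] w 87.7 t 22.55
```

View pics/w6.png

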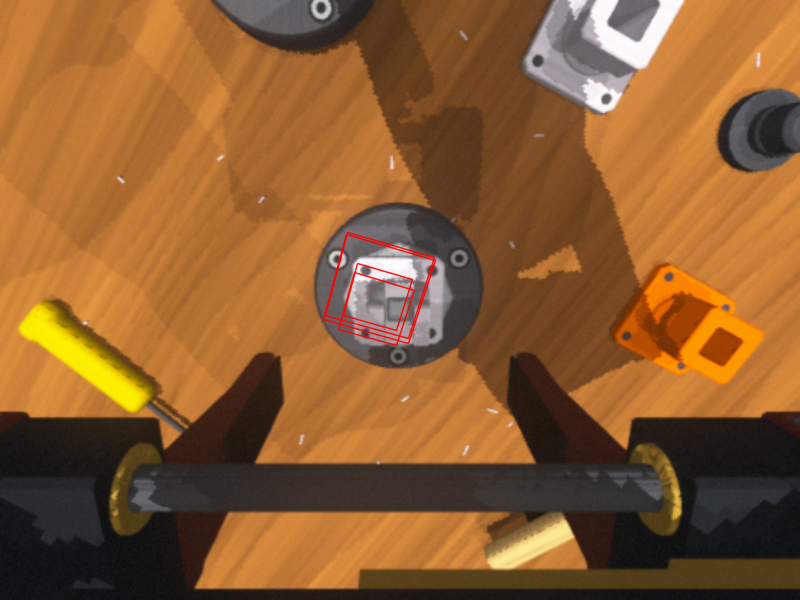

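The automatic fit failed here because the boss shows beside the foot. The foot's screw holes sit at about (365,270), (433,270), (433,333) and (365,333). I'll zoom in to read the corners and the slot.

Run:
```python
from h import *
im,K,T=shot('wrist'); np.savez('w.npz',K=K,T=T); cv2.imwrite('pics/w7.png',cv2.resize(im[165:255,220:340,::-1],(720,540),interpolation=cv2.INTER_CUBIC))
```

```text
(no output)
```

View pics/w7.png

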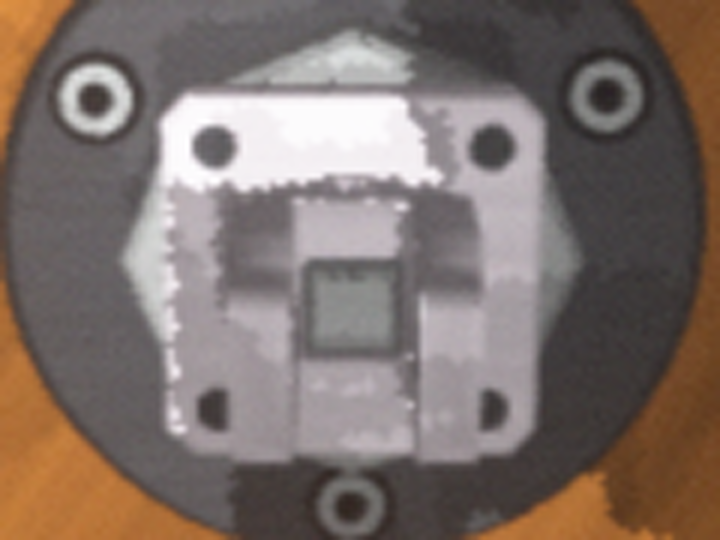

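Here the slot runs vertically with lugs on the left and right, so the orientation is correct. The shaft tip is at crop pixel (352,308) and the far holes at (215,148) and (493,148).

Run:
```python
from h import *
d=np.load('w.npz');K,T=d['K'],d['T']
U=lambda p,z: unproj(np.array(p)/6+[219.5,164.5],z,K,T)[:2]
h=[U(p,52) for p in [(215,148),(493,148),(493,410),(214,410)]]; c=np.mean(h,0); v=h[1]-h[0]
print('holes c',c,[np.linalg.norm(h[i]-h[i-1]) for i in range(4)],'yaw',np.arctan2(v[1],v[0])%np.pi)
print('shaft',U((352,308),70)); e=U((352,92),52); e2=U((352,92),52)
x,y=(c+U((352,308),70))/2; go(x,y,61.5,np.arctan2(v[1],v[0]))
```

```text
holes c [ 619.38570603 -259.93609023] [np.float64(41.94168776986189), np.float64(41.91659863889123), np.float64(41.93912444862547), np.float64(43.78801155194368)] yaw 0.6160731778930413
shaft [ 618.38961874 -259.16116121]
trans [-3.8, 1.9, 113.1] ang [-0.0, -0.0, 0.001] q6~ -1.03
trans [-3.8, 1.9, 113.1] ang [0.001, -0.0, -3.141] q6~ -4.17
at [ 615.2 -257.5  174.6] yaw_y 0.617 f [-0.3 -0.2  0.6] w 87.8 t 22.6
```

```bash
python3 -m creep '[{"translation":[-3,1.5,15],"angular":[0,0,0],"jaw":1},{"translation":[-3.8,1.9,35],"angular":[0,0,0],"jaw":1},{"translation":[-3.8,1.9,60],"angular":[0,0,0],"jaw":1},{"translation":[-3.8,1.9,85],"angular":[0,0,0],"jaw":1},{"translation":[-3.8,1.9,104],"angular":[0,0,0],"jaw":1},{"translation":[-3.8,1.9,112],"angular":[0,0,0],"jaw":1},{"translation":[-3.8,1.9,113],"angular":[0,0,0],"jaw":1},{"translation":[-3.8,1.9,113],"angular":[0,0,0],"jaw":1}]'
python3 -m creep '[{"translation":[0,0,0],"angular":[0,0,0],"jaw":0.2},{"translation":[0,0,0],"angular":[0,0,0],"jaw":0.2},{"translation":[0,0,0],"angular":[0,0,0],"jaw":0.2},{"translation":[0,0,0],"angular":[0,0,0],"jaw":0.2},{"translation":[0,0,0],"angular":[0,0,0],"jaw":0.2},{"translation":[0,0,0],"angular":[0,0,0],"jaw":0.2},{"translation":[0,0,0],"angular":[0,0,0],"jaw":0.2},{"translation":[0,0,0],"angular":[0,0,0],"jaw":0.2}]'
python3 -m creep '[{"translation":[0,0,-4],"angular":[0,0,0],"jaw":0.2},{"translation":[0,0,-10],"angular":[0,0,0],"jaw":0.2},{"translation":[0,0,-20],"angular":[0,0,0],"jaw":0.2},{"translation":[0,0,-35],"angular":[0,0,0],"jaw":0.2},{"translation":[0,0,-55],"angular":[0,0,0],"jaw":0.2},{"translation":[0,0,-75],"angular":[0,0,0],"jaw":0.2},{"translation":[0,0,-92],"angular":[0,0,0],"jaw":0.2},{"translation":[0,0,-100],"angular":[0,0,0],"jaw":0.2}]'
python3 - <<'E'
from h import *
a=np.arctan2(.128,.992); c=np.array([481.,348.]); X=np.array([np.cos(a),np.sin(a)])
go(*(c-82*X),162,a-np.pi/2)
E
```

```text
t: 23.6
ee_pos: [619.6, -260.9, 62.2]
orientation: [1.442, 2.79, 0.0]
ft_force: [-0.8, -0.8, -0.1]
width: 88.2
grasp_force: 0.0
t: 24.6
ee_pos: [619.0, -260.6, 61.5]
orientation: [-1.442, -2.791, -0.0]
ft_force: [-0.8, 1.2, -0.2]
width: 34.2
grasp_force: 30.0
t: 25.6
ee_pos: [619.6, -260.9, 163.4]
orientation: [1.441, 2.789, 0.0]
ft_force: [-0.4, -0.2, -1.5]
width: 34.1
grasp_force: 30.0
trans [615.3, 166.8, 0.4] ang [0.003, 0.0, 2.059] q6~ 1.03
trans [615.3, 166.8, 0.4] ang [-0.0, 0.002, -1.082] q6~ -2.12
at [ 619.6 -260.9  163.4] yaw_y 0.617 f [-0.4 -0.2 -1.5] w 34.1 t 25.6
```

```bash
python3 -m creep '[{"translation":[15,4,0],"angular":[0,0,-0.03],"jaw":0.2},{"translation":[50,14,0],"angular":[0,0,-0.1],"jaw":0.2},{"translation":[95,26,0],"angular":[0,0,-0.18],"jaw":0.2},{"translation":[140,38,0],"angular":[0,0,-0.26],"jaw":0.2},{"translation":[185,50,0],"angular":[0,0,-0.34],"jaw":0.2},{"translation":[230,62,0],"angular":[0,0,-0.42],"jaw":0.2},{"translation":[275,75,0],"angular":[0,0,-0.5],"jaw":0.2},{"translation":[320,87,0],"angular":[0,0,-0.58],"jaw":0.2}]'
python3 - <<'E'
from h import *
a=np.arctan2(.128,.992); c=np.array([481.,348.]); X=np.array([np.cos(a),np.sin(a)])
go(*(c-82*X),162,a-np.pi/2)
E
```

```text
t: 26.6
ee_pos: [502.8, 52.5, 160.7]
orientation: [-0.577, -3.086, 0.0]
ft_force: [0.8, 0.5, -1.9]
width: 33.6
grasp_force: 30.0
trans [199.2, 228.5, -1.1] ang [-0.002, 0.0, 2.643] q6~ 1.52
trans [199.2, 228.5, -1.1] ang [-0.0, -0.002, -0.498] q6~ -1.62
at [502.8  52.5 160.7] yaw_y 1.201 f [ 0.8  0.5 -1.9] w 33.6 t 26.6
```

```bash
python3 -m creep '[{"translation":[35,40,0],"angular":[0,0,-0.09],"jaw":0.2},{"translation":[70,80,0],"angular":[0,0,-0.18],"jaw":0.2},{"translation":[105,120,0],"angular":[0,0,-0.27],"jaw":0.2},{"translation":[138,158,0],"angular":[0,0,-0.36],"jaw":0.2},{"translation":[166,190,0],"angular":[0,0,-0.43],"jaw":0.2},{"translation":[186,213,0],"angular":[0,0,-0.48],"jaw":0.2},{"translation":[197,226,0],"angular":[0,0,-0.5],"jaw":0.2},{"translation":[199,228,0],"angular":[0,0,-0.5],"jaw":0.2}]'
python3 - <<'E'
from h import *
a=np.arctan2(.128,.992); c=np.array([481.,348.]); X=np.array([np.cos(a),np.sin(a)])
go(*(c-82*X),25,a-np.pi/2)
im,K,T=shot('wrist'); cv2.imwrite('pics/w8.png',cv2.resize(im[:,:,::-1],(800,600)))
E
```

```text
t: 27.6
ee_pos: [402.0, 335.9, 161.0]
orientation: [0.2, -3.134, 0.001]
ft_force: [1.0, -0.5, -2.1]
width: 33.7
grasp_force: 30.0
trans [2.0, 2.0, 136.0] ang [-0.001, 0.001, 3.141] q6~ 2.12
trans [2.0, 2.0, 136.0] ang [-0.001, -0.001, -0.001] q6~ -1.03
at [402.  335.9 161. ] yaw_y 1.698 f [ 1.  -0.5 -2.1] w 33.7 t 27.6
```

View pics/w8.png

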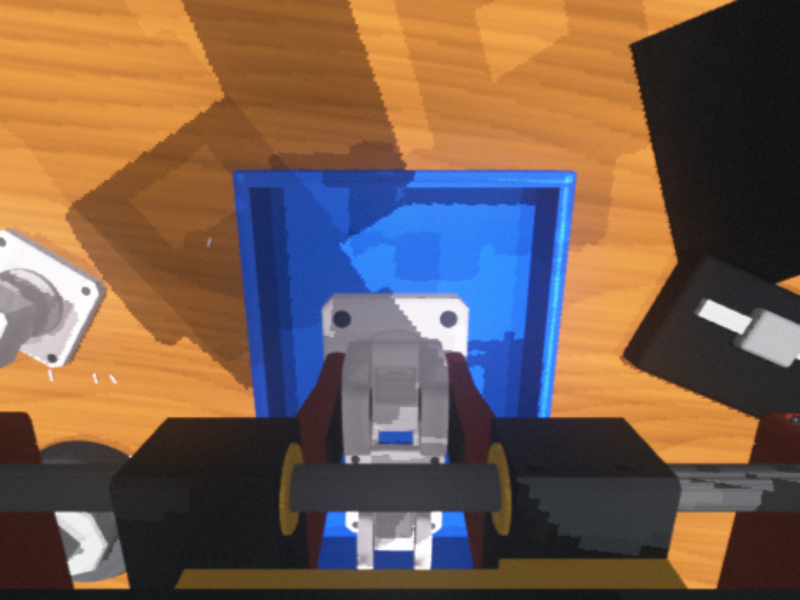

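The small fork hangs clear of the medium one, over free crate floor. I'll lower it.

```bash
python3 -m creep '[{"translation":[2,2,10],"angular":[0,0,0],"jaw":0.2},{"translation":[2,2,32],"angular":[0,0,0],"jaw":0.2},{"translation":[2,2,60],"angular":[0,0,0],"jaw":0.2},{"translation":[2,2,88],"angular":[0,0,0],"jaw":0.2},{"translation":[2,2,110],"angular":[0,0,0],"jaw":0.2},{"translation":[2,2,124],"angular":[0,0,0],"jaw":0.2},{"translation":[2,2,130],"angular":[0,0,0],"jaw":0.2},{"translation":[2,2,132],"angular":[0,0,0],"jaw":0.2}]'
python3 -m creep '[{"translation":[0,0,1],"angular":[0,0,0],"jaw":0.2},{"translation":[0,0,2],"angular":[0,0,0],"jaw":0.2},{"translation":[0,0,2.8],"angular":[0,0,0],"jaw":0.2},{"translation":[0,0,3.5],"angular":[0,0,0],"jaw":0.2},{"translation":[0,0,4.1],"angular":[0,0,0],"jaw":0.2},{"translation":[0,0,4.5],"angular":[0,0,0],"jaw":0.2},{"translation":[0,0,4.8],"angular":[0,0,0],"jaw":0.2},{"translation":[0,0,4.8],"angular":[0,0,0],"jaw":0.2}]'
```

```text
t: 28.65
ee_pos: [400.8, 337.2, 29.5]
orientation: [-0.197, 3.135, 0.0]
ft_force: [-0.0, -0.4, -1.0]
width: 33.5
grasp_force: 30.0
t: 29.65
ee_pos: [400.6, 337.3, 24.7]
orientation: [0.198, -3.135, 0.0]
ft_force: [-0.3, -0.4, -1.4]
width: 33.7
grasp_force: 30.0
```

```bash
python3 -m creep '[{"translation":[0,0,0.3],"angular":[0,0,0],"jaw":0.2},{"translation":[0,0,0.6],"angular":[0,0,0],"jaw":0.2},{"translation":[0,0,0.7],"angular":[0,0,0],"jaw":0.2},{"translation":[0,0,0.7],"angular":[0,0,0],"jaw":0.45},{"translation":[0,0,0.7],"angular":[0,0,0],"jaw":0.65},{"translation":[0,0,-5],"angular":[0,0,0],"jaw":0.7},{"translation":[0,0,-35],"angular":[0,0,0],"jaw":0.8},{"translation":[0,0,-80],"angular":[0,0,0],"jaw":0.9}]'
python3 - <<'E'
from h import *
im,K,T=shot('top'); m=white(im)
for s,p,z in [('large',(446,78,1.06),0),('medium',(625,-57,.22),0)]: print(s,fit(m,s,p,z,K,T,win=24))
go(446,78,180,1.065);go(446,78,180,1.065+np.pi/2)
E
```

```text
t: 30.65
ee_pos: [399.8, 336.7, 104.8]
orientation: [0.198, -3.133, 0.002]
ft_force: [-0.2, -0.4, 0.3]
width: 76.1
grasp_force: 0.0
large (np.float64(446.2), np.float64(77.6), np.float64(1.078), np.float64(0.21))
medium (np.float64(625.1), np.float64(-55.8), np.float64(0.153), np.float64(0.183))
trans [-10.6, -264.2, -70.3] ang [0.005, 0.004, 0.632] q6~ -0.39
trans [-10.6, -264.2, -70.3] ang [-0.005, 0.006, -2.51] q6~ -3.53
at [402.6 339.  110.5] yaw_y 1.697 f [0.9 0.9 4.1] w 78.1 t 30.7
trans [-10.6, -264.2, -70.3] ang [0.001, 0.006, -0.939] q6~ -1.96
trans [-10.6, -264.2, -70.3] ang [0.007, -0.001, 2.203] q6~ 1.18
at [402.6 339.  110.5] yaw_y 1.697 f [0.9 0.9 4.1] w 78.1 t 30.7
```

All three forks are in the crate. Next, the large blank.

```bash
python3 -m creep '[{"translation":[0,-5,-35],"angular":[0,0,0.05],"jaw":1},{"translation":[-1,-25,-55],"angular":[0,0,0.13],"jaw":1},{"translation":[-3,-70,-60],"angular":[0,0,0.25],"jaw":1},{"translation":[-5,-125,-60],"angular":[0,0,0.38],"jaw":1},{"translation":[-8,-180,-55],"angular":[0,0,0.5],"jaw":1},{"translation":[-9,-225,-50],"angular":[0,0,0.58],"jaw":1},{"translation":[-10,-255,-45],"angular":[0,0,0.63],"jaw":1},{"translation":[-10.6,-264,-45],"angular":[0,0,0.63],"jaw":1}]'
python3 - <<'E'
from h import *
im,K,T=shot('wrist'); p=fit(white(im),'large',(446,78,1.07),0,K,T,win=120); print(p)
overlay(im,'large',p[:3],0,K,T,'pics/w9.png'); go(p[0],p[1],36,p[2])
E
```

```text
t: 31.7
ee_pos: [444.3, 75.4, 149.7]
orientation: [-0.786, -3.041, 0.0]
ft_force: [1.1, 0.5, 0.5]
width: 88.0
grasp_force: 0.0
(np.float64(447.9), np.float64(77.3), np.float64(1.091), np.float64(0.106))
trans [-2.0, 3.2, 113.8] ang [-0.0, 0.0, -0.025] q6~ -0.95
trans [-2.0, 3.2, 113.8] ang [0.0, 0.0, 3.117] q6~ 2.19
at [444.6  75.5 149.8] yaw_y 1.066 f [ 0.2 -0.2  0.2] w 87.9 t 31.75
```

View pics/w9.png

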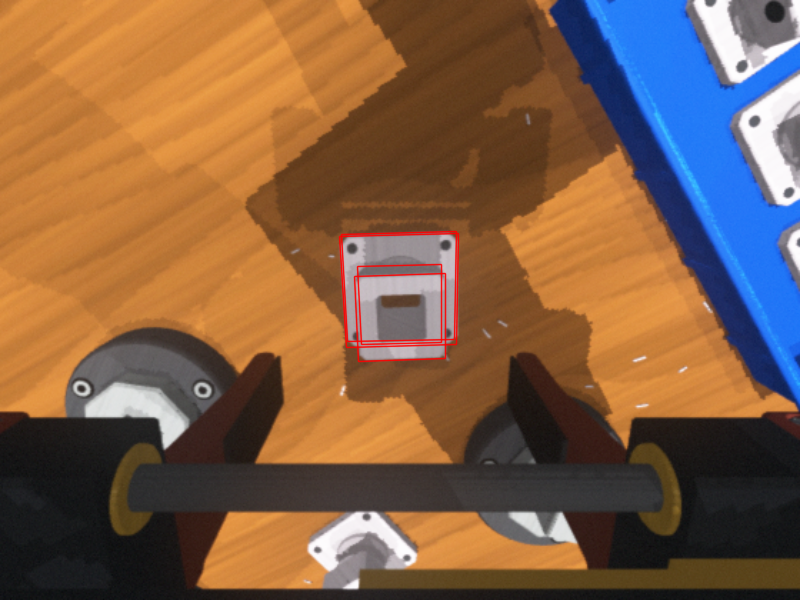

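The overlay matches the large blank's foot and head, at pixel (400,300). I'll descend and grip.

```bash
python3 -m creep '[{"translation":[-1.5,2.5,15],"angular":[0,0,-0.025],"jaw":1},{"translation":[-2,3.2,35],"angular":[0,0,-0.025],"jaw":1},{"translation":[-2,3.2,60],"angular":[0,0,-0.025],"jaw":1},{"translation":[-2,3.2,85],"angular":[0,0,-0.025],"jaw":1},{"translation":[-2,3.2,104],"angular":[0,0,-0.025],"jaw":1},{"translation":[-2,3.2,112],"angular":[0,0,-0.025],"jaw":1},{"translation":[-2,3.2,114],"angular":[0,0,-0.025],"jaw":1},{"translation":[-2,3.2,114],"angular":[0,0,-0.025],"jaw":1}]'
python3 -m creep '[{"translation":[0,0,0],"angular":[0,0,0],"jaw":0.3},{"translation":[0,0,0],"angular":[0,0,0],"jaw":0.3},{"translation":[0,0,0],"angular":[0,0,0],"jaw":0.3},{"translation":[0,0,0],"angular":[0,0,0],"jaw":0.3},{"translation":[0,0,0],"angular":[0,0,0],"jaw":0.3},{"translation":[0,0,0],"angular":[0,0,0],"jaw":0.3},{"translation":[0,0,0],"angular":[0,0,0],"jaw":0.3},{"translation":[0,0,0],"angular":[0,0,0],"jaw":0.3}]'
python3 -m creep '[{"translation":[0,0,-3],"angular":[0,0,0],"jaw":0.3},{"translation":[0,0,-10],"angular":[0,0,0],"jaw":0.3},{"translation":[0,0,-25],"angular":[0,0,0],"jaw":0.3},{"translation":[0,0,-45],"angular":[0,0,0],"jaw":0.3},{"translation":[0,0,-70],"angular":[0,0,0],"jaw":0.3},{"translation":[0,0,-92],"angular":[0,0,0],"jaw":0.3},{"translation":[0,0,-106],"angular":[0,0,0],"jaw":0.3},{"translation":[0,0,-110],"angular":[0,0,0],"jaw":0.3}]'
python3 - <<'E'
from h import *
im,K,T=shot('wrist'); np.savez('held.npz',im=im,K=K,T=T)
go(624.4,105.6,150,.798)
E
```

```text
t: 32.75
ee_pos: [447.9, 79.0, 35.9]
orientation: [0.744, 3.052, 0.0]
ft_force: [-0.0, 0.3, 0.6]
width: 88.0
grasp_force: 0.0
t: 33.75
ee_pos: [447.6, 78.5, 35.8]
orientation: [-0.745, -3.052, 0.0]
ft_force: [-0.7, -2.2, 5.0]
width: 49.7
grasp_force: 30.0
t: 34.75
ee_pos: [448.0, 78.7, 146.8]
orientation: [0.745, 3.05, 0.001]
ft_force: [0.1, -0.6, -3.6]
width: 49.9
grasp_force: 30.0
trans [-144.3, 105.2, -3.3] ang [0.001, 0.001, 0.294] q6~ -0.65
trans [-144.3, 105.2, -3.3] ang [-0.001, 0.001, -2.848] q6~ -3.79
at [447.9  78.7 146.5] yaw_y 1.092 f [-0.4 -0.1 -2.6] w 50.0 t 34.8
```

```bash
python3 -m creep '[{"translation":[-12,8,0],"angular":[0,0,0.03],"jaw":0.3},{"translation":[-35,25,0],"angular":[0,0,0.09],"jaw":0.3},{"translation":[-65,47,-1],"angular":[0,0,0.15],"jaw":0.3},{"translation":[-95,69,-2],"angular":[0,0,0.21],"jaw":0.3},{"translation":[-122,89,-3],"angular":[0,0,0.26],"jaw":0.3},{"translation":[-138,101,-3],"angular":[0,0,0.285],"jaw":0.3},{"translation":[-144,105,-3],"angular":[0,0,0.294],"jaw":0.3},{"translation":[-144,105,-3],"angular":[0,0,0.294],"jaw":0.3}]'
python3 - <<'E'
from h import *
go(623.9,106.1,110,.798)
im,K,T=shot('wrist'); cv2.imwrite('pics/w10.png',cv2.resize(im[:,:,::-1],(800,600)))
E
```

```text
t: 35.8
ee_pos: [623.5, 105.3, 147.5]
orientation: [-1.184, -2.908, 0.001]
ft_force: [-0.3, -0.2, -3.0]
width: 50.0
grasp_force: 30.0
trans [0.2, 0.9, 37.5] ang [-0.001, -0.001, -0.0] q6~ -0.65
trans [0.2, 0.9, 37.5] ang [-0.002, 0.002, 3.141] q6~ 2.49
at [623.5 105.3 147.5] yaw_y 0.798 f [-0.3 -0.2 -3. ] w 50.0 t 35.8
```

View pics/w10.png

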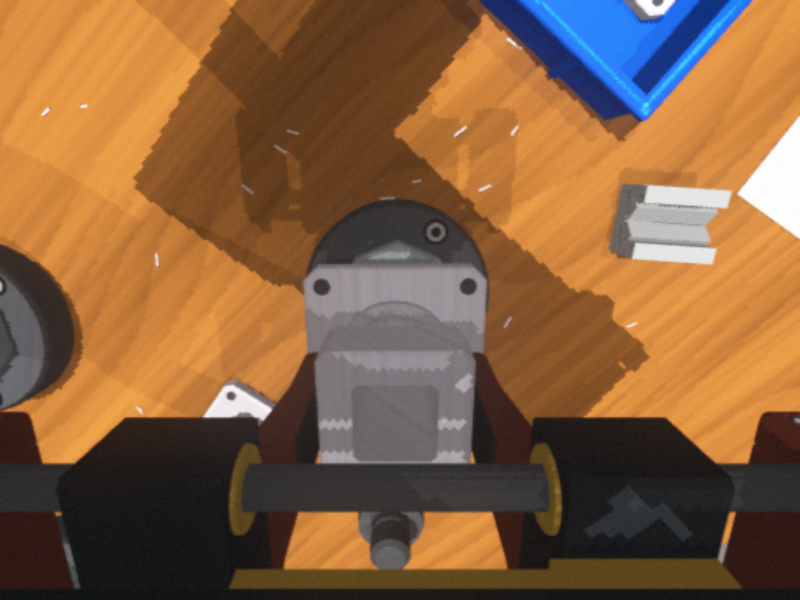

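The blank is held squarely over the mandrel, with its foot holes at (321,287) and (468,287). I'll lower onto the taper and watch the force.

```bash
python3 -m creep '[{"translation":[0.2,0.9,6],"angular":[0,0,0],"jaw":0.3},{"translation":[0.2,0.9,16],"angular":[0,0,0],"jaw":0.3},{"translation":[0.2,0.9,28],"angular":[0,0,0],"jaw":0.3},{"translation":[0.2,0.9,36],"angular":[0,0,0],"jaw":0.3},{"translation":[0.2,0.9,39],"angular":[0,0,0],"jaw":0.3},{"translation":[0.2,0.9,41],"angular":[0,0,0],"jaw":0.3},{"translation":[0.2,0.9,43],"angular":[0,0,0],"jaw":0.3},{"translation":[0.2,0.9,44],"angular":[0,0,0],"jaw":0.3}]'
```

```text
t: 36.85
ee_pos: [624.4, 106.3, 104.8]
orientation: [1.184, 2.91, 0.0]
ft_force: [-0.2, -0.9, -3.3]
width: 50.1
grasp_force: 30.0
```

```bash
python3 -m creep '[{"translation":[0,0,1],"angular":[0,0,0],"jaw":0.3},{"translation":[0,0,2],"angular":[0,0,0],"jaw":0.3},{"translation":[0,0,3],"angular":[0,0,0],"jaw":0.3},{"translation":[0,0,4],"angular":[0,0,0],"jaw":0.3},{"translation":[0,0,5],"angular":[0,0,0],"jaw":0.3},{"translation":[0,0,6],"angular":[0,0,0],"jaw":0.3},{"translation":[0,0,6],"angular":[0,0,0],"jaw":0.3},{"translation":[0,0,6],"angular":[0,0,0],"jaw":0.3}]'
```

```text
t: 37.85
ee_pos: [624.3, 106.3, 98.7]
orientation: [-1.184, -2.91, -0.0]
ft_force: [-0.2, 0.6, -2.5]
width: 49.6
grasp_force: 30.0
```

It is past the taper with no load, so I'll carry on to the seat.

```bash
python3 -m creep '[{"translation":[0,0,3],"angular":[0,0,0],"jaw":0.3},{"translation":[0,0,6],"angular":[0,0,0],"jaw":0.3},{"translation":[0,0,9],"angular":[0,0,0],"jaw":0.3},{"translation":[0,0,12],"angular":[0,0,0],"jaw":0.3},{"translation":[0,0,15],"angular":[0,0,0],"jaw":0.3},{"translation":[0,0,18],"angular":[0,0,0],"jaw":0.3},{"translation":[0,0,19.5],"angular":[0,0,0],"jaw":0.3},{"translation":[0,0,20],"angular":[0,0,0],"jaw":0.3}]'
python3 -m creep '[{"translation":[0,0,0.3],"angular":[0,0,0],"jaw":0.3},{"translation":[0,0,0.6],"angular":[0,0,0],"jaw":0.3},{"translation":[0,0,0.9],"angular":[0,0,0],"jaw":0.3},{"translation":[0,0,1.2],"angular":[0,0,0],"jaw":0.3},{"translation":[0,0,1.5],"angular":[0,0,0],"jaw":0.3},{"translation":[0,0,1.5],"angular":[0,0,0],"jaw":0.3},{"translation":[0,0,1.5],"angular":[0,0,0],"jaw":0.3},{"translation":[0,0,1.5],"angular":[0,0,0],"jaw":0.3}]'
```

```text
t: 38.85
ee_pos: [624.3, 106.2, 78.5]
orientation: [-1.184, -2.91, 0.0]
ft_force: [-0.3, -0.4, -3.4]
width: 49.8
grasp_force: 30.0
t: 39.85
ee_pos: [624.4, 106.3, 77.9]
orientation: [1.184, 2.91, 0.0]
ft_force: [-2.6, -1.3, 5.2]
width: 50.2
grasp_force: 30.0
```

```bash
python3 -m creep '[{"translation":[0,0,0.4],"angular":[0,0,0],"jaw":0.3},{"translation":[0,0,0.7],"angular":[0,0,0],"jaw":0.3},{"translation":[0,0,0.7],"angular":[0,0,0],"jaw":0.55},{"translation":[0,0,0.5],"angular":[0,0,0],"jaw":0.8},{"translation":[0,0,0.5],"angular":[0,0,0],"jaw":1},{"translation":[0,0,-5],"angular":[0,0,0],"jaw":1},{"translation":[0,0,-35],"angular":[0,0,0],"jaw":1},{"translation":[0,0,-75],"angular":[0,0,0],"jaw":1}]'
python3 - <<'E'
from h import *
im,K,T=shot('top'); m=white(im)
for s,p,z in [('large',(624,106,.798),42),('medium',(625,-57,.18),0)]: print(s,fit(m,s,p,z,K,T,win=24))
go(622,-56,150,.18); go(622,-56,150,.18+np.pi/2)
E
```

```text
t: 40.85
ee_pos: [623.6, 106.1, 152.2]
orientation: [-1.183, -2.908, 0.002]
ft_force: [-0.3, -0.3, 0.7]
width: 87.7
grasp_force: 0.0
large (np.float64(655.4), np.float64(138.7), np.float64(-0.15), np.float64(0.715))
medium (np.float64(623.7), np.float64(-56.0), np.float64(0.154), np.float64(0.211))
trans [-109.9, -120.0, 8.2] ang [0.006, 0.002, 0.618] q6~ -0.03
trans [-109.9, -120.0, 8.2] ang [-0.003, 0.008, -2.524] q6~ -3.17
at [627.1 106.7 158.4] yaw_y 0.798 f [1.4 0.2 3.6] w 87.9 t 40.9
trans [-109.9, -120.0, 8.2] ang [0.003, 0.006, -0.953] q6~ -1.6
trans [-109.9, -120.0, 8.2] ang [0.007, -0.004, 2.189] q6~ 1.54
at [627.1 106.7 158.4] yaw_y 0.798 f [1.4 0.2 3.6] w 87.9 t 40.9
```

```bash
python3 -m creep '[{"translation":[-10,-11,-2],"angular":[0,0,0.08],"jaw":1},{"translation":[-30,-33,0],"angular":[0,0,0.2],"jaw":1},{"translation":[-58,-63,2],"angular":[0,0,0.35],"jaw":1},{"translation":[-84,-92,4],"angular":[0,0,0.48],"jaw":1},{"translation":[-102,-111,6],"angular":[0,0,0.57],"jaw":1},{"translation":[-109,-119,8],"angular":[0,0,0.61],"jaw":1},{"translation":[-109,-120,8],"angular":[0,0,0.62],"jaw":1},{"translation":[-109,-120,8],"angular":[0,0,0.62],"jaw":1}]'
python3 - <<'E'
from h import *
im,K,T=shot('wrist'); p=fit(white(im),'medium',(624,-56,.17),0,K,T,win=110); print(p)
overlay(im,'medium',p[:3],0,K,T,'pics/w11.png'); go(p[0],p[1],28,p[2])
E
```

```text
t: 41.9
ee_pos: [618.6, -54.9, 144.2]
orientation: [-2.013, -2.411, -0.0]
ft_force: [-0.5, 0.9, 0.3]
width: 88.0
grasp_force: 0.0
(np.float64(626.6), np.float64(-56.3), np.float64(0.159), np.float64(0.093))
trans [-2.9, 7.6, 116.2] ang [0.0, -0.0, 0.021] q6~ -0.27
trans [-2.9, 7.6, 116.2] ang [0.0, 0.0, -3.121] q6~ -3.41
at [618.6 -54.8 144.2] yaw_y 0.18 f [0.9 0.4 1.1] w 87.4 t 41.95
```

View pics/w11.png

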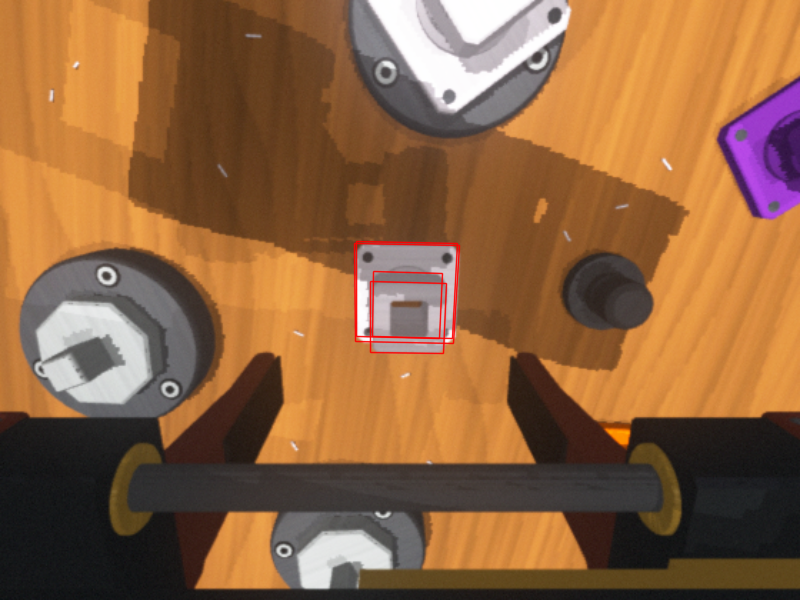

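The medium blank fits at pixel (407,300), and the large blank is flush on its mandrel. I'll descend and grip.

```bash
python3 -m creep '[{"translation":[-2,5,12],"angular":[0,0,0.02],"jaw":1},{"translation":[-2.9,7.6,35],"angular":[0,0,0.02],"jaw":1},{"translation":[-2.9,7.6,60],"angular":[0,0,0.02],"jaw":1},{"translation":[-2.9,7.6,85],"angular":[0,0,0.02],"jaw":1},{"translation":[-2.9,7.6,104],"angular":[0,0,0.02],"jaw":1},{"translation":[-2.9,7.6,114],"angular":[0,0,0.02],"jaw":1},{"translation":[-2.9,7.6,116],"angular":[0,0,0.02],"jaw":1},{"translation":[-2.9,7.6,116],"angular":[0,0,0.02],"jaw":1}]'
python3 -m creep '[{"translation":[0,0,0],"angular":[0,0,0],"jaw":0.25},{"translation":[0,0,0],"angular":[0,0,0],"jaw":0.25},{"translation":[0,0,0],"angular":[0,0,0],"jaw":0.25},{"translation":[0,0,0],"angular":[0,0,0],"jaw":0.25},{"translation":[0,0,0],"angular":[0,0,0],"jaw":0.25},{"translation":[0,0,0],"angular":[0,0,0],"jaw":0.25},{"translation":[0,0,0],"angular":[0,0,0],"jaw":0.25},{"translation":[0,0,0],"angular":[0,0,0],"jaw":0.25}]'
python3 -m creep '[{"translation":[0,0,-3],"angular":[0,0,0],"jaw":0.25},{"translation":[0,0,-10],"angular":[0,0,0],"jaw":0.25},{"translation":[0,0,-25],"angular":[0,0,0],"jaw":0.25},{"translation":[0,0,-45],"angular":[0,0,0],"jaw":0.25},{"translation":[0,0,-70],"angular":[0,0,0],"jaw":0.25},{"translation":[0,0,-92],"angular":[0,0,0],"jaw":0.25},{"translation":[0,0,-106],"angular":[0,0,0],"jaw":0.25},{"translation":[0,0,-112],"angular":[0,0,0],"jaw":0.25}]'
python3 - <<'E'
from h import *
go(438.4,-122.1,140,.518)
E
```

```text
t: 42.95
ee_pos: [627.0, -57.3, 28.6]
orientation: [2.039, 2.389, 0.001]
ft_force: [0.6, 0.4, 0.2]
width: 87.9
grasp_force: 0.0
t: 43.95
ee_pos: [626.7, -57.3, 28.2]
orientation: [2.039, 2.39, 0.0]
ft_force: [0.7, -0.4, 0.8]
width: 41.8
grasp_force: 30.0
t: 44.95
ee_pos: [627.0, -57.3, 141.7]
orientation: [2.038, 2.389, 0.002]
ft_force: [0.1, -0.2, -3.2]
width: 41.7
grasp_force: 30.0
trans [-34.3, -196.5, 1.4] ang [0.002, 0.001, -0.36] q6~ -0.63
trans [-34.3, -196.5, 1.4] ang [0.001, -0.002, 2.782] q6~ 2.51
at [627.  -57.3 141.7] yaw_y 0.158 f [ 0.1 -0.2 -3.2] w 41.7 t 44.95
```

```bash
python3 -m creep '[{"translation":[-2,-12,0],"angular":[0,0,-0.03],"jaw":0.25},{"translation":[-7,-40,0],"angular":[0,0,-0.09],"jaw":0.25},{"translation":[-14,-80,0],"angular":[0,0,-0.16],"jaw":0.25},{"translation":[-21,-120,0],"angular":[0,0,-0.23],"jaw":0.25},{"translation":[-28,-160,0],"angular":[0,0,-0.3],"jaw":0.25},{"translation":[-32,-185,0],"angular":[0,0,-0.34],"jaw":0.25},{"translation":[-34,-196,0],"angular":[0,0,-0.36],"jaw":0.25},{"translation":[-34,-196,0],"angular":[0,0,-0.36],"jaw":0.25}]'
python3 - <<'E'
from h import *
go(438.7,-122.6,97.5,.518)
E
```

```text
t: 45.95
ee_pos: [438.4, -121.9, 140.3]
orientation: [1.58, 2.715, 0.0]
ft_force: [0.4, 0.2, -3.0]
width: 41.7
grasp_force: 30.0
trans [-0.8, -0.1, 42.8] ang [0.0, 0.0, -0.001] q6~ -0.82
trans [-0.8, -0.1, 42.8] ang [0.0, -0.0, 3.14] q6~ 2.33
at [ 438.4 -121.9  140.3] yaw_y 0.517 f [ 0.4  0.2 -3. ] w 41.7 t 45.95
```

```bash
python3 -m creep '[{"translation":[-0.8,0,6],"angular":[0,0,0],"jaw":0.25},{"translation":[-0.8,0,18],"angular":[0,0,0],"jaw":0.25},{"translation":[-0.8,0,30],"angular":[0,0,0],"jaw":0.25},{"translation":[-0.8,0,38],"angular":[0,0,0],"jaw":0.25},{"translation":[-0.8,0,41],"angular":[0,0,0],"jaw":0.25},{"translation":[-0.8,0,42.5],"angular":[0,0,0],"jaw":0.25},{"translation":[-0.8,0,43.5],"angular":[0,0,0],"jaw":0.25},{"translation":[-0.8,0,44],"angular":[0,0,0],"jaw":0.25}]'
python3 -m creep '[{"translation":[0,0,1],"angular":[0,0,0],"jaw":0.25},{"translation":[0,0,2],"angular":[0,0,0],"jaw":0.25},{"translation":[0,0,3],"angular":[0,0,0],"jaw":0.25},{"translation":[0,0,4],"angular":[0,0,0],"jaw":0.25},{"translation":[0,0,5],"angular":[0,0,0],"jaw":0.25},{"translation":[0,0,6],"angular":[0,0,0],"jaw":0.25},{"translation":[0,0,6],"angular":[0,0,0],"jaw":0.25},{"translation":[0,0,6],"angular":[0,0,0],"jaw":0.25}]'
```

```text
t: 46.95
ee_pos: [439.0, -122.5, 96.4]
orientation: [1.578, 2.716, 0.0]
ft_force: [-0.2, -0.1, -2.8]
width: 41.8
grasp_force: 30.0
t: 47.95
ee_pos: [439.1, -122.4, 90.2]
orientation: [1.578, 2.716, 0.0]
ft_force: [3.6, 2.2, -4.8]
width: 42.0
grasp_force: 30.0
```

```bash
python3 -m creep '[{"translation":[0,0.3,3],"angular":[0,0,0],"jaw":0.25},{"translation":[0,0.3,6],"angular":[0,0,0],"jaw":0.25},{"translation":[0,0.3,9],"angular":[0,0,0],"jaw":0.25},{"translation":[0,0.3,12],"angular":[0,0,0],"jaw":0.25},{"translation":[0,0.3,15],"angular":[0,0,0],"jaw":0.25},{"translation":[0,0.3,17.5],"angular":[0,0,0],"jaw":0.25},{"translation":[0,0.3,19],"angular":[0,0,0],"jaw":0.25},{"translation":[0,0.3,19.3],"angular":[0,0,0],"jaw":0.25}]'
python3 -m creep '[{"translation":[0,0,0.3],"angular":[0,0,0],"jaw":0.25},{"translation":[0,0,0.6],"angular":[0,0,0],"jaw":0.25},{"translation":[0,0,0.9],"angular":[0,0,0],"jaw":0.25},{"translation":[0,0,1.2],"angular":[0,0,0],"jaw":0.25},{"translation":[0,0,1.5],"angular":[0,0,0],"jaw":0.25},{"translation":[0,0,1.5],"angular":[0,0,0],"jaw":0.25},{"translation":[0,0,1.5],"angular":[0,0,0],"jaw":0.25},{"translation":[0,0,1.5],"angular":[0,0,0],"jaw":0.25}]'
```

```text
t: 48.95
ee_pos: [439.1, -122.3, 70.8]
orientation: [1.578, 2.716, 0.0]
ft_force: [3.2, 1.8, -1.6]
width: 42.0
grasp_force: 30.0
t: 49.95
ee_pos: [439.1, -122.3, 70.1]
orientation: [1.578, 2.716, 0.0]
ft_force: [-0.4, 4.0, 11.6]
width: 41.4
grasp_force: 30.0
```

It is seated at z 70.1 with 11.6 N on it. I'll release, rise and verify numerically.

```bash
python3 -m creep '[{"translation":[0,0,0],"angular":[0,0,0],"jaw":0.5},{"translation":[0,0,0],"angular":[0,0,0],"jaw":0.75},{"translation":[0,0,0],"angular":[0,0,0],"jaw":1},{"translation":[0,0,0],"angular":[0,0,0],"jaw":1},{"translation":[0,0,-5],"angular":[0,0,0],"jaw":1},{"translation":[0,0,-35],"angular":[0,0,0],"jaw":1},{"translation":[0,0,-85],"angular":[0,0,0],"jaw":1},{"translation":[0,0,-120],"angular":[0,0,0],"jaw":1}]'
python3 -m creep '[{"translation":[0,0,-5],"angular":[0,0,0],"jaw":1},{"translation":[0,0,-10],"angular":[0,0,0],"jaw":1},{"translation":[0,0,-10],"angular":[0,0,0],"jaw":1},{"translation":[0,0,-10],"angular":[0,0,0],"jaw":1},{"translation":[0,0,-10],"angular":[0,0,0],"jaw":1},{"translation":[0,0,-10],"angular":[0,0,0],"jaw":1},{"translation":[0,0,-10],"angular":[0,0,0],"jaw":1},{"translation":[0,0,-10],"angular":[0,0,0],"jaw":1}]'
python3 - <<'E'
from h import *
im,K,T=shot('wrist'); m=white(im)
print('med wrist',[fit(m,'medium',(439,-122,.518),z,K,T,win=80) for z in (42,50)])
im,K,T=shot('top'); m=white(im)
for s,p,z in [('large',(624,106,.798),42),('large',(570,357,.12),5),('medium',(478,346,.12),5),('small',(401,337,.12),5)]: print(s,fit(m,s,p,z,K,T,win=24))
for s in ('blank_small','blank_medium','blank_large','fork_small','fork_medium','fork_large'):
    print(s,[(round(r['score'],2),[round(v) for v in r['rect']]) for r in ctrl.look_for('top',s)][:4])
E
```

```text
t: 50.95
ee_pos: [439.3, -122.3, 191.5]
orientation: [1.578, 2.715, 0.0]
ft_force: [0.9, -0.2, -0.0]
width: 87.7
grasp_force: 0.0
t: 51.95
ee_pos: [439.0, -122.2, 199.3]
orientation: [-1.578, -2.716, 0.0]
ft_force: [0.4, -0.2, 0.8]
width: 87.8
grasp_force: 0.0
med wrist [(np.float64(433.4), np.float64(-121.8), np.float64(0.36), np.float64(0.313)), (np.float64(431.6), np.float64(-119.6), np.float64(0.333), np.float64(0.275))]
large (np.float64(623.4), np.float64(106.8), np.float64(0.793), np.float64(0.188))
large (np.float64(569.5), np.float64(355.9), np.float64(0.057), np.float64(0.388))
medium (np.float64(478.1), np.float64(345.0), np.float64(0.076), np.float64(0.65))
small (np.float64(398.8), np.float64(339.5), np.float64(0.163), np.float64(0.657))
blank_small []
blank_medium [(0.73, [260, 164, 273, 180]), (0.69, [215, 129, 244, 160]), (0.63, [297, 141, 330, 168]), (0.48, [107, 224, 143, 253])]
blank_large [(0.76, [200, 201, 236, 236])]
fork_small [(0.75, [123, 289, 146, 313]), (0.43, [332, 198, 373, 238])]
fork_medium [(0.56, [114, 261, 146, 287])]
fork_large [(0.59, [110, 227, 146, 252])]
```

Run:
```python
from h import *
im,K,T=shot('wrist')
print([(round(r['score'],2),[round(v) for v in r['rect']]) for r in ctrl.look_for('wrist','blank_medium')])
for z in (42,50,60):
    q=np.vstack([proj(P,K,T) for P in parts('medium',(439.1,-122.3,.518),z,0)]); print(z,q.min(0).round(),q.max(0).round())
```

```text
[(0.95, [242, 164, 313, 232])]
42 [241. 165.] [311. 238.]
50 [240. 166.] [312. 241.]
60 [239. 167.] [313. 246.]
```

The detected outline matches the seated pose, so I'm handing the job in.

```bash
python3 -c "
from workcell import ctrl
print(ctrl.close_job())"
```

```text
the job is handed in; nothing more can be done
None
```

I handed the job in at about 52 s: all three forks were set down gently and stand in the blue crate. The large and medium blanks are down on the seats of their matching mandrels; there was no small blank on the bench.

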